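Square up cover plates on the edge marker and start it

ROBOT

A 6-joint arm with a two-finger parallel gripper is mounted at the origin on the work surface. World frame = base frame: x ahead of the robot, y to its left, z up, the work surface at z = 0. Lengths are in m, angles in degrees, forces in N, time in s.
With the tool pointing down it reaches from about 0.375 to 0.9 m from the base axis. Payload 3.1 kg.
Tool frame: the origin (TCP) lies on the centre line of the jaws, within the pads' length; the fingertips stand 19 mm ahead of it and the grasp point (between the pads) is the TCP (tips_ahead is the distance from the TCP to the fingertips, in m); z points along the fingers, y is the line along which they close (so a half turn about z gives the same grasp; the last joint's range is limited). The gripper opens to 87 mm and grips with 3 to 60 N. Pads are 19 mm wide; open, the fingers measure 117 mm over their backs; the gripper's body (75 mm by 190 mm) begins 51 mm behind the grasp point.
Start: joints at [-86.144, 30.224, 82.088, -0, 67.689, -10.227], TCP at [0.152, -0.606, 0.242] pointing down, gripper open.
Joint ranges: [-176.69, 176.69], [-43.24, 126.21], [12.49, 139.97], [-82, 262], [0, 151.66], [-163.58, 163.58]. Speed limits (degrees/s): [159.86, 159.86, 180, 180, 180, 180].

INTERFACE

Orientations are given as a 3x3 rotation matrix whose columns are the frame's x, y, z axes.
In Python, from rig import read_state, capture, hand_in, trace, landmark_of, tips_ahead gives the robot as it stands.
- The arm moves only by the shell command python3 -m jog 'ROWS'. ROWS is JSON, a list of rows, each an object of numbers: "tx", "ty", "tz": the shift along the tool's x, y, z in cm; "roll": the turn about the tool's z in rad; "jaw": the opening, from 0 (shut) to 1 (fully open). A call has 1 to 8 rows; each row shifts and turns the commanded pose from where the row before left it, along the tool's axes as they then stand; what a row does not reach is not made up. A row lasts 1/10 s, in which the tool goes at most 50 mm and 8.59 degrees, less where a joint would pass 70% of its speed; a pose out of reach is approached as far as the arm can. A call with a gripper value outside its range is refused whole. The fingers move at their own pace and stop on an object; the grip force is fixed at half the most. Time passes only in rows, so rows that do not move let the fingers close. It gives the time, the measured TCP pose, the force, the opening and the grip force at its end, in the units of the state.
- read_state(): the state, without advancing time (a new reading comes with each control period).
- capture(name): name is "scene" or "top"; returns a dict with "img" (384x512x3 uint8, red, green, blue), "vertical_fov" (degrees; the focal length in pixels is half the picture's height over the tangent of half this angle, whatever the lens; pixels are square), "cx", "cy" (the principal point, pixels), "cam_to_world" (4x4, takes a point from camera to world coordinates). Camera axes: x right, y up, looking along -z (the intrinsics and any distortion apply to the point x, -y, -z); pixel columns grow to the right and rows downward; lengths in m; the calibration is good to about 2 mm. A picture is of the moment at which its call begins. There is no depth.
- hand_in(): hands the job in; it is judged then, once.
Trained networks look in the newest picture that a camera, given by its name, has taken for a name from the list of things; names that differ only in an ending like _2 or _b are one class to them, and where a whole thing is asked for, a point or a joint stands for the part that bears it (a point fixed in the world has none). Each returns a list of dicts, best first, with "p" (0 to 1); they miss things now and then, are a little off and sometimes report something else, mostly with a low value. They report only what shows in the picture. A call takes as long as a camera call. They do not tell look-alikes from the thing itself.
- trace(camera, thing): "pixels" (384x512 bool, what is visible of it) and "bbox" ([left, top, width, height] in pixels, round what is visible of it).
- landmark_of(camera, thing): "point" ([row, column] in pixels: a listed point, or the origin of a listed thing).
The state is a dict: "time_s": time; "joint_positions": joint angles; "qvel": joint speeds; "tau": joint torques, N m; "position": TCP position; "tcp_rot": TCP orientation; "force": force on the tool from outside, world axes, zero at the start; "moment": the same for the moment, N m; "opening": opening from 0.0 (shut) to 1.0 (fully open); "grasp_force": force on a finger pad.
Only numpy, scipy, OpenCV 4.12 (cv2) and the standard library are available. Lean on these libraries where they do the work, as an engineer would, in place of code of your own. Each camera call takes 0.05 s, during which the arm holds its last target. There are 200 camera calls.

TASK

First press the nozzle of the air duster can fully down and let it up again, to blow the still empty bed of the edge marker clean. Then stack all the loose aluminium cover plates flat on the bed, one upon another with their longer edges (85 mm) along the white marking unit, and tap the stack until every plate lies flush against both the marking unit and the steel stop at the far end. With the stack square, push the start button on the control box fully down and let it come up, leaving the stack square and the tape roll, the driver module and the screwdriver where they are.

Things in the scene. Friction and masses are not known exactly. Their poses are not given: they have to be found in the camera images.
- bed: edge marker, fixed: flat dark steel bed, top 10 mm above the bench, x -88 to +65 mm, y -60 to +115 mm, open on its -x and +y sides. White marking unit (170 x 50 mm, 48 mm high) along the -y side, inner face at y = -60 mm; steel stop (36 mm high, 145 mm wide) across the far end, inner face at x = +65 mm. Origin on the bench, x towards the steel stop, y away from the marking unit
- stack (a point): where the centre of the bottom plate's underside lies when it is flush against both stops: 22.5, -30, 10 mm in the bed's frame, axes as the bed's; a plate then runs from -42.5 to +42.5 mm in x and -30 to +30 mm in y of this point
- plate1: aluminium cover plate 85 x 60 x 6 mm, 83 g, four small dark screw holes drawn near its corners; all plates are alike, and some may be absent. Lies flat on the bench at the start. Origin at the centre of its underside, x along the 85 mm side, y along the 60 mm side, z up
- plate2: aluminium cover plate 85 x 60 x 6 mm, 83 g, four small dark screw holes drawn near its corners; all plates are alike, and some may be absent. Lies flat on the bench at the start. Origin at the centre of its underside, x along the 85 mm side, y along the 60 mm side, z up
- plate3: aluminium cover plate 85 x 60 x 6 mm, 83 g, four small dark screw holes drawn near its corners; all plates are alike, and some may be absent. Lies flat on the bench at the start. Origin at the centre of its underside, x along the 85 mm side, y along the 60 mm side, z up
- plate4: aluminium cover plate 85 x 60 x 6 mm, 83 g, four small dark screw holes drawn near its corners; all plates are alike, and some may be absent. Lies flat on the bench at the start. Origin at the centre of its underside, x along the 85 mm side, y along the 60 mm side, z up
- plate5: aluminium cover plate 85 x 60 x 6 mm, 83 g, four small dark screw holes drawn near its corners; all plates are alike, and some may be absent. Lies flat on the bench at the start. Origin at the centre of its underside, x along the 85 mm side, y along the 60 mm side, z up
- duster: air duster can, white with a grey band, 52 mm in diameter, fixed upright on the bench in a dark 75 mm square holder, right of the marker; its nozzle cap on top is at 166 mm height. Origin on the bench under its axis
- nozzle_top (a point): centre of the top face of the duster's round white nozzle cap (27 mm across, a thin spout pointing to the side); moves down with it
- nozzle (a joint): travel of the nozzle cap: 0 up, 0.006 m fully down; sprung, about 7 N when fully down
- control_box: grey control box 70 x 100 x 45 mm fixed to the bench beyond the marker, with the start button on top. Origin on the bench under its centre
- start_top (a point): centre of the top face of the round grey start button (28 mm across) on the control box; moves down with it
- start (a joint): travel of the start button: 0 up, 0.006 m fully down; sprung, about 5 N when fully down
- tape: bystander: roll of clear tape lying flat, 60 mm across, 18 mm high; origin at the centre of its underside
- driver: bystander: white driver module 40 x 120 x 28 mm with black ends; origin at the centre of its underside
- screwdriver: bystander: screwdriver lying on the bench in front of the marker
There are look-alikes about, which are no part of the job. What is shaped like the plate2 but turquoise or yellow is not meant. What is shaped like the plate1 but orange or turquoise is not meant.

How it is judged:
By the outcome, as a careful person would: the job done as asked, in the order asked, and still so for the second after the job is handed in, with the robot touching nothing.
Of plate1, plate2, plate3, plate4, plate5 only 3 to 5 are there at a start; the rules pass over those that are not, and their reading is None.
At some moment in a run one of plate1, plate2, plate3, plate4, plate5 may be knocked a few centimetres aside while the robot is not near it.
It also fails if it takes over 210 s, if anything falls off the work surface, if the arm or the gripper's body presses on something with over 40 N, if the wrist force passes 120 N, or if a joint passes its speed limit or range.

## Working session

There is one attempt and no reset: what is moved stays moved. The work goes in short steps, Python scripts to look and compute and a shell command to move; the robot and the scene stay as the last step left them, time stands still between calls to the robot, and variables do not carry over. Pictures are saved under pics/ and viewed, at most 14 in all, crops included, and the job is handed in when it is done.

```bash
mkdir -p pics; ls
python3 - <<'E'
from rig import *
import cv2,numpy as np
for n in("scene","top"):
    c=capture(n);cv2.imwrite(f"pics/{n}0.png",c["img"][...,::-1])
    print(n,c["vertical_fov"],c["cx"],c["cy"],np.round(c["cam_to_world"],4).tolist(),[k for k in c])
s=read_state();print(s["time_s"],s["position"],np.round(s["tcp_rot"],3).tolist(),s["force"],tips_ahead)
E
```

```text
pics
scene 43.46519877382888 247.788162442743 184.78988220908445 [[-0.3136, -0.6644, 0.6784, 1.3996], [0.9495, -0.2215, 0.2221, 0.2735], [0.0027, 0.7138, 0.7004, 1.0206], [0.0, 0.0, 0.0, 1.0]] ['img', 'vertical_fov', 'cx', 'cy', 'cam_to_world']
top 48.33184584846835 259.65033243210496 193.4258474558616 [[0.0203, 0.9936, -0.1113, 0.4085], [-0.9997, 0.0187, -0.0149, -0.016], [-0.0127, 0.1116, 0.9937, 1.4052], [0.0, 0.0, 0.0, 1.0]] ['img', 'vertical_fov', 'cx', 'cy', 'cam_to_world']
0.1 [ 0.15207296 -0.60555988  0.24066871] [[0.97, 0.243, -0.0], [0.243, -0.97, 0.002], [0.0, -0.002, -1.0]] [-0.6074498  -0.81531569 -0.11935783] 0.019
```

View pics/scene0.png

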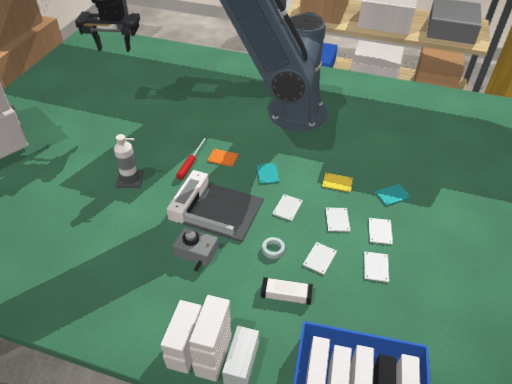

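View pics/top0.png

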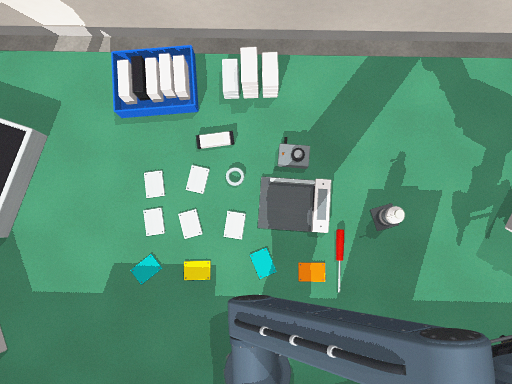

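Scene view and top view agree. There are five plain whitish plates at top (col,row) (154,184), (198,179), (153,221), (190,223), (235,225). The look-alikes are turquoise (147,268) and (263,263), yellow (197,270) and orange (312,272). The control box is at (296,154), the bed at (290,205) and the duster at (392,215).

```bash
cat > h.py <<'E'
from rig import *
import cv2,numpy as np
def cam(n):
    c=capture(n); c["f"]=192/np.tan(np.radians(c["vertical_fov"]/2)); return c
def ray(c,u,v):
    M=np.array(c["cam_to_world"]); d=M[:3,:3]@np.array([(u-c["cx"])/c["f"],-(v-c["cy"])/c["f"],-1]); return M[:3,3],d/np.linalg.norm(d)
def at(c,u,v,z):
    o,d=ray(c,u,v); return o+d*(z-o[2])/d[2]
def proj(c,P):
    M=np.array(c["cam_to_world"]); p=M[:3,:3].T@(np.asarray(P)-M[:3,3]); return c["cx"]-c["f"]*p[0]/p[2], c["cy"]+c["f"]*p[1]/p[2]
def tri(r1,r2):
    (a,d),(b,e)=r1,r2
    t=np.linalg.lstsq(np.c_[d,-e],b-a,rcond=None)[0]; p,q=a+t[0]*d,b+t[1]*e
    return (p+q)/2,np.linalg.norm(p-q)
def rects(n,thing="plate1",pmin=.2):
    out=[]
    for t in trace(n,thing):
        if t["p"]<pmin: continue
        cs,_=cv2.findContours(t["pixels"].astype(np.uint8),0,2)
        out.append((t["p"],cv2.minAreaRect(max(cs,key=cv2.contourArea)),t["pixels"]))
    return out
E
python3 - <<'E'
from h import *
C={n:cam(n) for n in("scene","top")}
for t in("plate1","nozzle_top","start_top","stack","bed","tape","duster","driver","control_box","screwdriver"):
    L={n:[(round(float(q["p"]),2),np.round(q["point"],1)) for q in landmark_of(n,t)] for n in C}
    if t=="plate1":
        T=[l for l in L["top"]];S=L["scene"]
        for p,a in T:
            best=min(((tri(ray(C["top"],a[1],a[0]),ray(C["scene"],b[1],b[0])),b) for _,b in S),key=lambda z:z[0][1]+abs(z[0][0][2]))
            print(t,p,a,best[1],np.round(best[0][0],4),round(best[0][1],4))
    else:
        for p,a in L["top"][:2]:
            for q,b in L["scene"][:2]:
                P,e=tri(ray(C["top"],a[1],a[0]),ray(C["scene"],b[1],b[0])); print(t,p,a,q,b,np.round(P,4),round(e,4))
for n in C:
    for p,r,m in rects(n): print(n,round(float(p),2),np.round(np.concatenate([r[0],r[1],[r[2]]]),1),C[n]["img"][m].mean(0).round(),np.round(at(C[n],*r[0],.006),4))
# bed crop
for n,(x,y) in{"top":(255,170),"scene":(160,165)}.items():
    cv2.imwrite(f"pics/bed_{n}.png",cv2.resize(C[n]["img"][y:y+75,x:x+100,::-1],None,fx=8,fy=8,interpolation=cv2.INTER_CUBIC))
E
```

```text
plate1 0.97 [221.  151.3] [230.7 379.1] [0.4686 0.3546 0.0024] 0.0089
plate1 0.88 [184.3 156. ] [265.6 372.5] [ 0.5903  0.3501 -0.0024] 0.001
plate1 0.83 [269.3 311.2] [155.2 223.9] [ 0.3221 -0.1625  0.0145] 0.0056
plate1 0.77 [181.3 197.9] [259.2 321.4] [ 0.6039  0.2161 -0.0143] 0.0059
plate1 0.74 [269.4 143.2] [197.9 391.8] [ 0.3103  0.377  -0.0154] 0.0116
plate1 0.69 [222.9 190.1] [219.9 338.4] [ 0.4637  0.2342 -0.0017] 0.0047
plate1 0.67 [177.3 234.1] [259.2 321.4] [ 0.6124  0.1558 -0.0171] 0.1279
plate1 0.64 [271.4 196.5] [185.5 335.4] [ 0.3069  0.2043 -0.0208] 0.0076
plate1 0.61 [261.4 262. ] [173.1 268.1] [ 0.3439 -0.0066  0.0018] 0.0011
nozzle_top 0.55 [213.9 399.6] 0.43 [136.4 120.2] [ 0.4957 -0.4038  0.1612] 0.0006
start_top 0.39 [150.9 299.2] 0.52 [233.9 191.7] [ 0.6944 -0.1135  0.0689] 0.0112
start_top 0.19 [224.7 233.6] 0.52 [233.9 191.7] [ 0.5363 -0.031  -0.0363] 0.2852
stack 0.6 [152.6 292.6] 0.56 [206.6 203.4] [ 0.67   -0.0864  0.1556] 0.013
stack 0.59 [197.1 302.6] 0.56 [206.6 203.4] [ 0.5543 -0.1352  0.0203] 0.0002
bed 0.78 [202.1 291.2] 0.64 [213.  212.7] [ 0.5422 
[... 1121 characters left out ...]
.7] [ 63. 177. 173.] [ 0.3485 -0.007   0.006 ]
top 0.94 [153.5 221.5  26.2  18.   84.3] [241. 242. 243.] [0.4661 0.3509 0.006 ]
top 0.86 [190.2 223.7  25.7  18.9  76. ] [239. 241. 241.] [0.4613 0.2302 0.006 ]
top 0.85 [311.  272.5  19.   26.   90. ] [230. 138.  14.] [ 0.3122 -0.1655  0.006 ]
top 0.75 [196.9 178.9  17.2  25.   14. ] [241. 243. 243.] [0.6098 0.2135 0.006 ]
top 0.75 [262.5 263.1  26.2  18.6  67.4] [ 12. 211. 208.] [ 0.3389 -0.009   0.006 ]
top 0.69 [233.8 225.3  17.8  25.7  11.3] [242. 244. 244.] [0.459  0.0871 0.006 ]
top 0.69 [196.  269.5  19.   26.   90. ] [223. 206.  14.] [0.3139 0.2056 0.006 ]
top 0.62 [153.7 183.9  25.5  18.4  83.7] [237. 240. 240.] [0.5904 0.3562 0.006 ]
```

View pics/bed_top.png

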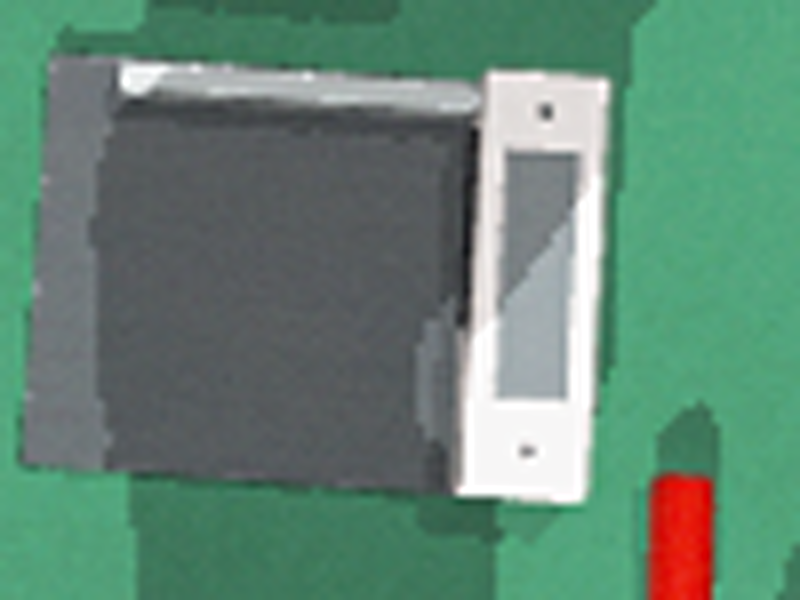

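View pics/bed_scene.png

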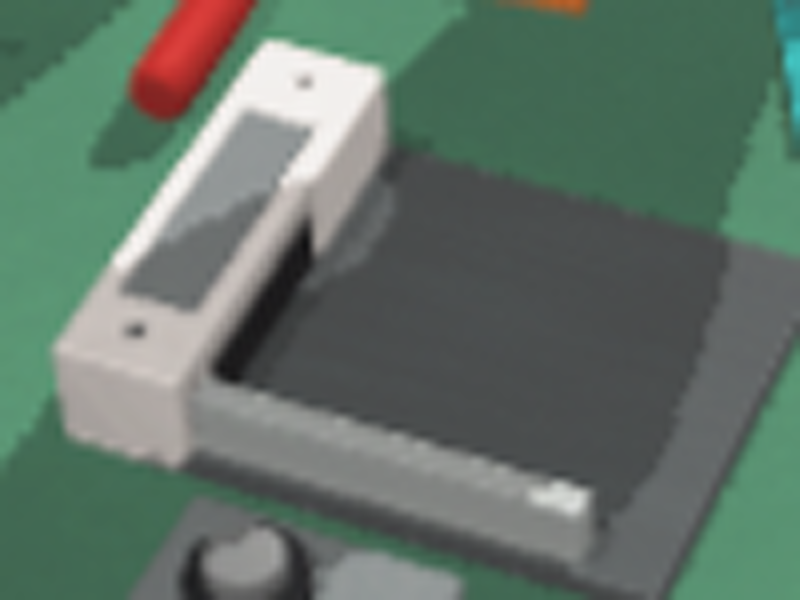

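The top crop shows the bed, with the white unit on its right (-y) side and the bright steel stop along its far edge. The unit's top-face corners in the crop are (488,72), (610,80), (585,503) and (457,495). The scene crop shows the same layout. Next I'll fit the bed pose from both views and check the plate yaws and the button.

```bash
cat >> h.py <<'E'
def plates(c,z=.006):
    """white plates in the top picture: centre, yaw of long axis (deg, mod 180)"""
    out=[]
    for p,r,m in rects("top"):
        col=c["img"][m].mean(0)
        if col.max()-col.min()>25 or col.min()<150: continue
        b=cv2.boxPoints(r); w=np.array([at(c,u,v,z)[:2] for u,v in b]).astype(np.float32)*1000
        (cc,sz,a)=cv2.minAreaRect(w); 
        if sz[0]<sz[1]: a+=90
        out.append((float(p),np.array(cc)/1000,(a+90)%180-90,sorted(sz)))
    return out
def rows(x,y,yaw=None,z=None):
    """shift in tool axes (cm), roll (rad) to reach world target; yaw = direction of tool y in deg mod 180"""
    s=read_state();R=np.array(s["tcp_rot"]);d=np.array([x,y,0])-s["position"]; d[2]=0 if z is None else z-s["position"][2]
    t=R.T@d*100; cur=np.degrees(np.arctan2(R[1,1],R[0,1])); 
    o=dict(t_cm=np.round(t,2).tolist(),yaw=round(cur,1),z=round(s["position"][2],4),j6=round(s["joint_positions"][5],1),t=round(s["time_s"],1),F=np.round(s["force"],1).tolist(),op=round(s["opening"],3))
    if yaw is not None:
        w=(yaw-cur+90)%180-90; o["roll"]=round(-np.radians(w),3); a=np.radians(w); 
        Rz=np.array([[np.cos(a),-np.sin(a),0],[np.sin(a),np.cos(a),0],[0,0,1]]); o["t_after_roll"]=np.round((Rz@R).T@d*100,2).tolist()
    print(o)
E
python3 - <<'E'
from h import *
from scipy.optimize import least_squares
C={n:cam(n) for n in("scene","top")}
off={"top":(255,170),"scene":(160,165)}
px=lambda n,x,y:np.array([off[n][0]+(x+.5)/8-.5,off[n][1]+(y+.5)/8-.5])
obs=[("top",488,72,1,-60),("top",610,80,1,-110),("top",585,503,0,-110),("top",457,495,0,-60),
("scene",270,40,0,-110),("scene",385,72,0,-60),("scene",185,385,1,-60),("scene",55,348,1,-110)]
O=np.array([px(o[0],o[1],o[2]) for o in obs])
nl=px("top",22,465); fl=px("top",50,57)
def f(q,full=False):
    x,y,a,xs=q; c,s=np.cos(a),np.sin(a)
    W=lambda X,Y,Z:[x+(c*X-s*Y)/1000,y+(s*X+c*Y)/1000,Z/1000]
    r=[np.array(proj(C[o[0]],W(xs+170*o[3],o[4],48)))-O[i] for i,o in enumerate(obs)]
    r.append(np.array(proj(C["top"],W(-88,115,10)))-nl)
    return np.concatenate(r)
q=least_squares(f,[.545,-.106,0,-90]).x
print("bed",q[:2],np.degrees(q[2]),q[3],np.round(f(q).reshape(-1,2),1).tolist())
x,y,a,_=q;c,s=np.cos(a),np.sin(a)
print("stack",x+(c*22.5+s*30)/1000,y+(s*22.5-c*30)/1000)
# stop inner top edge check
for Y in(-55,80): print([np.round((np.array(proj(C["top"],[x+(c*65-s*Y)/1000,y+(s*65+c*Y)/1000,z]))-off["top"]+.5)*8-.5) for z in(.036,.010)])
for p in plates(C["top"]): print(p)
v=[cv2.resize(C[n]["img"][b:b+36,a:a+50,::-1],None,fx=8,fy=8,interpolation=cv2.INTER_CUBIC) for n,a,b in(("top",275,135),("scene",168,220),("top",367,195),("scene",100,125))]
cv2.imwrite("pics/but.png",np.vstack([np.hstack(v[:2]),np.hstack(v[2:])]))
E
```

```text
bed [ 0.53489889 -0.10696831] -2.798411181535161 -87.39863656704878 [[-0.8, -0.9], [-0.4, -0.8], [-0.0, -0.5], [0.1, -0.6], [-0.4, -1.4], [0.5, -1.2], [-0.4, -0.7], [-0.5, -0.9], [-0.6, -0.0]]
stack 0.5559073987088239 -0.1380310334142046
[array([463., 112.]), array([456., 120.])]
[array([129.,  89.]), array([128.,  98.])]
(0.78, array([0.61041376, 0.21352596]), -12.009330749511719, [59.173038482666016, 84.99798583984375])
(0.72, array([0.4595444 , 0.08551215]), -7.381019592285156, [63.39944076538086, 87.11368560791016])
(0.61, array([0.59019629, 0.35769528]), 8.90517520904541, [57.55581283569336, 85.0699462890625])
(0.59, array([0.46260535, 0.23133022]), 17.977895736694336, [63.38358688354492, 87.58989715576172])
(0.55, array([0.46577438, 0.35232785]), 10.73766803741455, [64.09503936767578, 85.81600952148438])
```

View pics/but.png

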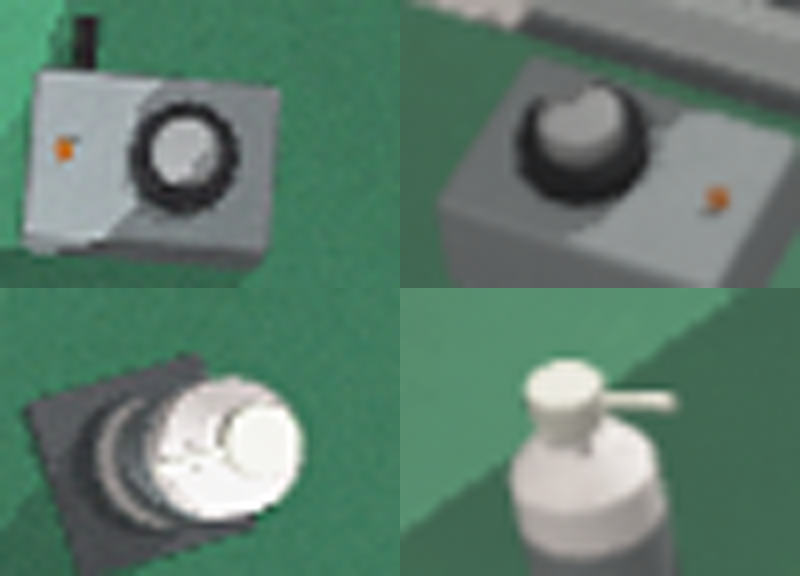

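Button top is at top pixel (297.5,153.3) and scene pixel (190,233.7). The nozzle cap is at (399.1,214.2) in top and (120.2,136.1) in scene, with its spout to the side. The orange dot on the control box is only a lamp.

Run:
```python
from h import *
C={n:cam(n) for n in("scene","top")}
N=tri(ray(C["top"],399.1,214.2),ray(C["scene"],120.2,136.1));B=tri(ray(C["top"],297.5,153.3),ray(C["scene"],190,233.7))
print(N,B); rows(*N[0][:2])
```

```text
(array([ 0.49505695, -0.40304194,  0.16185978]), np.float64(0.0011446007495546288)) (array([ 0.68979339, -0.11423174,  0.06338787]), np.float64(0.000715636097471291))
{'t_cm': [38.21, -11.36, -0.0], 'yaw': np.float64(-75.9), 'z': np.float64(0.2416), 'j6': np.float64(-10.2), 't': 1.6, 'F': [0.5, 1.0, -0.1], 'op': 0.998}
```

```bash
python3 -m jog '[{"tx":4,"ty":-1.2,"jaw":0},{"tx":4.8,"ty":-1.4},{"tx":4.8,"ty":-1.4},{"tx":4.8,"ty":-1.4},{"tx":4.8,"ty":-1.4},{"tx":4.8,"ty":-1.4},{"tx":4.8,"ty":-1.4},{"tx":4.8,"ty":-1.4}]'
python3 -m jog '[{"tx":1.4,"ty":-0.3},{"tx":0},{"tx":0}]'
python3 -c "from h import *;rows(.495,-.403,None,.187)"
```

```text
{'t_cm': [38.2, -11.36, 5.46], 'yaw': np.float64(-75.9), 'z': np.float64(0.2416), 'j6': np.float64(-10.2), 't': 1.6, 'F': [0.5, 1.0, -0.1], 'op': 0.998}$[0]: bad value
$[0]: bad value
```

```bash
python3 -m jog '[{"tx":0,"ty":0,"tz":0,"roll":0,"jaw":0}]'; python3 -m jog '[{"tx":0.1,"jaw":0.0}]';python3 -m jog '[{"tx":0.1}]'; python3 -m jog '[{"tx":0.1,"ty":0.0,"tz":0.0,"roll":0.0}]'; python3 -m jog -h
```

```text
time_s: 1.65
position: [0.1521, -0.6062, 0.2415]
tcp_rot: [[0.97, 0.243, -0.0], [0.243, -0.97, 0.0], [0.0, -0.0, -1.0]]
force: [-0.8, 0.1, -0.3]
opening: 0.965
grasp_force: 0.0$[0]: bad value
$[0]: bad value
$[0]: bad value
invalid input: not JSON, or not a number
```

```bash
python3 -m jog '[{"tx":4,"ty":-1.2,"tz":0,"roll":0,"jaw":0},{"tx":4.8,"ty":-1.4,"tz":0,"roll":0,"jaw":0},{"tx":4.8,"ty":-1.4,"tz":0,"roll":0,"jaw":0},{"tx":4.8,"ty":-1.4,"tz":0,"roll":0,"jaw":0},{"tx":4.8,"ty":-1.4,"tz":0,"roll":0,"jaw":0},{"tx":4.8,"ty":-1.4,"tz":0,"roll":0,"jaw":0},{"tx":4.8,"ty":-1.4,"tz":0,"roll":0,"jaw":0},{"tx":4.8,"ty":-1.4,"tz":0,"roll":0,"jaw":0}]'
python3 -m jog '[{"tx":0.6,"ty":-0.36,"tz":0,"roll":0,"jaw":0},{"tx":0,"ty":0,"tz":0,"roll":0,"jaw":0},{"tx":0,"ty":0,"tz":0,"roll":0,"jaw":0}]'
python3 -c "from h import *;rows(.495,-.403,None,.187)"
```

```text
time_s: 2.45
position: [0.4917, -0.4068, 0.2417]
tcp_rot: [[0.97, 0.243, 0.0], [0.243, -0.97, -0.0], [0.0, 0.0, -1.0]]
force: [0.4, -1.2, -0.8]
opening: 0.261
grasp_force: 0.0
time_s: 2.75
position: [0.4942, -0.4034, 0.2414]
tcp_rot: [[0.97, 0.243, -0.001], [0.243, -0.97, -0.0], [-0.001, -0.0, -1.0]]
force: [-0.3, -0.2, 0.0]
opening: 0.031
grasp_force: 0.0
{'t_cm': [0.1, -0.02, 5.44], 'yaw': np.float64(-75.9), 'z': np.float64(0.2414), 'j6': np.float64(26.7), 't': 2.8, 'F': [-0.3, -0.2, 0.0], 'op': 0.031}
```

```bash
python3 -m jog '[{"tx":0.1,"ty":0,"tz":2.6,"roll":0,"jaw":0},{"tx":0,"ty":0,"tz":2.6,"roll":0,"jaw":0},{"tx":0,"ty":0,"tz":0,"roll":0,"jaw":0}]'|egrep 'pos|force'
python3 -m jog '[{"tx":0,"ty":0,"tz":0.4,"roll":0,"jaw":0},{"tx":0,"ty":0,"tz":0.2,"roll":0,"jaw":0},{"tx":0,"ty":0,"tz":0,"roll":0,"jaw":0}]'|egrep 'pos|force'
python3 -m jog '[{"tx":0,"ty":0,"tz":0.2,"roll":0,"jaw":0},{"tx":0,"ty":0,"tz":0,"roll":0,"jaw":0}]'|egrep 'pos|force'
python3 -m jog '[{"tx":0,"ty":0,"tz":0.2,"roll":0,"jaw":0},{"tx":0,"ty":0,"tz":0,"roll":0,"jaw":0}]'|egrep 'pos|force'
```

```text
position: [0.4927, -0.4028, 0.1865]
force: [0.2, 0.2, 0.8]
grasp_force: 0.0
position: [0.4956, -0.4041, 0.1849]
force: [-1.6, -0.4, 3.3]
grasp_force: 1.3
position: [0.4961, -0.4039, 0.1827]
force: [-2.0, -1.2, 4.8]
grasp_force: 2.2
position: [0.4962, -0.4039, 0.1805]
force: [-2.3, -3.0, 6.0]
grasp_force: 3.1
```

```bash
python3 -m jog '[{"tx":0,"ty":0,"tz":0.2,"roll":0,"jaw":0},{"tx":0,"ty":0,"tz":0,"roll":0,"jaw":0}]'|egrep 'pos|force'
```

```text
position: [0.4962, -0.4039, 0.1794]
force: [-3.5, -1.8, 9.5]
grasp_force: 4.7
```

```bash
python3 -m jog '[{"tx":0,"ty":0,"tz":0.2,"roll":0,"jaw":0},{"tx":0,"ty":0,"tz":0,"roll":0,"jaw":0}]'|egrep 'pos|force'
python3 -m jog '[{"tx":0,"ty":0,"tz":-0.6,"roll":0,"jaw":0},{"tx":0,"ty":0,"tz":-3,"roll":0,"jaw":0},{"tx":0,"ty":0,"tz":-3,"roll":0,"jaw":0},{"tx":0,"ty":0,"tz":0,"roll":0,"jaw":0}]'|egrep 'time|pos|force'
python3 - <<'E'
from h import *
for p in plates(cam("top")): print(p)
rows(.4595,.0855,-7.4+90,.12)
E
```

```text
position: [0.4963, -0.4039, 0.1793]
force: [-5.8, 0.9, 18.2]
grasp_force: 8.8
time_s: 4.55
position: [0.4984, -0.404, 0.2458]
force: [0.8, -1.1, -0.7]
grasp_force: 0.0
(0.9, array([0.4608692 , 0.23222015]), 16.087841033935547, [62.744232177734375, 91.72886657714844])
(0.74, array([0.59157672, 0.35600385]), 8.265117645263672, [61.802757263183594, 88.55673217773438])
(0.69, array([0.46453815, 0.34986899]), 9.741631507873535, [57.45641326904297, 84.6275405883789])
(0.65, array([0.60954706, 0.21329678]), -13.502105712890625, [60.14081573486328, 87.5827865600586])
(0.62, array([0.4607175 , 0.08638022]), -6.750129699707031, [59.88934326171875, 83.59713745117188])
{'t_cm': [8.29, -48.2, 12.17], 'yaw': np.float64(-75.9), 'z': np.float64(0.2416), 'j6': np.float64(26.8), 't': 4.7, 'F': [0.1, 0.6, -0.9], 'op': 0.004, 'roll': np.float64(0.375), 't_after_roll': [-9.95, -47.89, 12.15]}
```

```bash
python3 -m jog '[{"tx":0,"ty":0,"tz":0,"roll":0.122,"jaw":1},{"tx":0,"ty":0,"tz":0,"roll":0.122,"jaw":1},{"tx":0,"ty":0,"tz":0,"roll":0.12,"jaw":1},{"tx":0,"ty":0,"tz":0,"roll":0,"jaw":1}]'|egrep 'tcp|force'
python3 - <<'E'
from h import *
c=cam("top");cv2.imwrite("pics/pl.png",cv2.resize(c["img"][160:290,130:330,::-1],None,fx=4,fy=4,interpolation=cv2.INTER_CUBIC))
rows(.4603,.0862,-7+90,.12)
E
```

```text
tcp_rot: [[0.993, -0.118, -0.002], [-0.118, -0.993, 0.004], [-0.003, -0.003, -1.0]]
force: [0.4, -0.3, -0.5]
grasp_force: 0.0
{'t_cm': [-9.09, -48.03, 12.12], 'yaw': np.float64(-96.6), 'z': np.float64(0.2396), 'j6': np.float64(47.5), 't': 5.1, 'F': [-0.1, -0.0, 0.4], 'op': 0.328, 'roll': np.float64(0.007), 't_after_roll': [-9.41, -47.97, 12.12]}
```

View pics/pl.png

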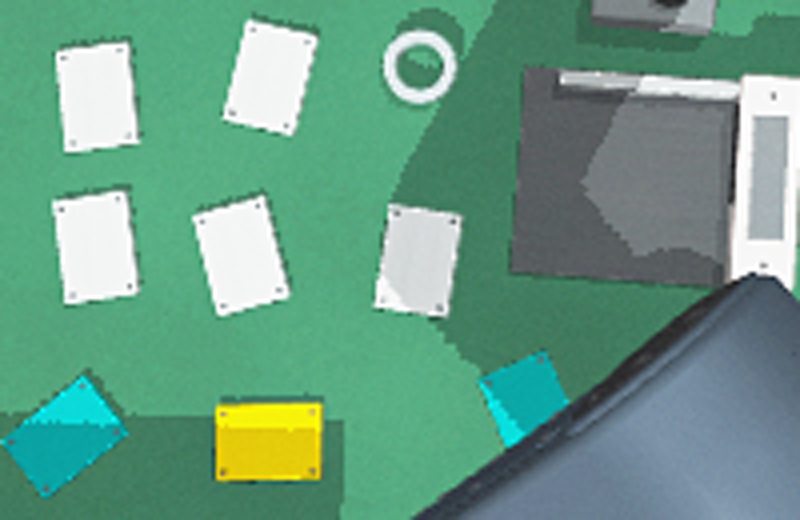

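Five pale aluminium plates with dark screw holes are at crop (97,97), (270,78), (95,247), (241,255) and (418,260), so all five are present. The turquoise (65,435) and (525,398), yellow (268,441) and orange (hidden) plates have the wrong colour, so they are not meant. I'm starting with the one at (418,260).

```bash
python3 -m jog '[{"tx":-0.9,"ty":-4.8,"tz":0,"roll":0,"jaw":1},{"tx":-0.9,"ty":-4.8,"tz":0,"roll":0,"jaw":1},{"tx":-0.9,"ty":-4.8,"tz":0,"roll":0,"jaw":1},{"tx":-0.9,"ty":-4.8,"tz":0,"roll":0,"jaw":1},{"tx":-0.9,"ty":-4.8,"tz":0,"roll":0,"jaw":1},{"tx":-0.9,"ty":-4.8,"tz":0,"roll":0,"jaw":1},{"tx":-0.9,"ty":-4.8,"tz":0,"roll":0,"jaw":1},{"tx":-0.9,"ty":-4.8,"tz":0,"roll":0,"jaw":1}]'|egrep 'force'
python3 -m jog '[{"tx":-0.9,"ty":-4.8,"tz":1,"roll":0,"jaw":1},{"tx":-0.9,"ty":-4.8,"tz":3,"roll":0,"jaw":1},{"tx":0,"ty":0,"tz":4,"roll":0,"jaw":1},{"tx":0,"ty":0,"tz":4,"roll":0,"jaw":1},{"tx":0,"ty":0,"tz":0,"roll":0,"jaw":1},{"tx":0,"ty":0,"tz":0,"roll":0,"jaw":1}]'|egrep 'force'
python3 -c "
from h import *
rows(.4603,.0862,-7+90,.021)"
```

```text
force: [0.2, -0.4, -0.6]
grasp_force: 0.0
force: [0.7, -0.2, -0.6]
grasp_force: 0.0
{'t_cm': [-0.34, -0.75, 10.4], 'yaw': np.float64(-96.7), 'z': np.float64(0.1249), 'j6': np.float64(92.6), 't': 6.5, 'F': [0.7, -0.2, -0.6], 'op': 0.999, 'roll': np.float64(0.005), 't_after_roll': [-0.34, -0.75, 10.4]}
```

```bash
python3 -m jog '[{"tx":-0.34,"ty":-0.75,"tz":3,"roll":0,"jaw":1},{"tx":0,"ty":0,"tz":4,"roll":0,"jaw":1},{"tx":0,"ty":0,"tz":2.7,"roll":0,"jaw":1},{"tx":0,"ty":0,"tz":0.6,"roll":0,"jaw":1},{"tx":0,"ty":0,"tz":0,"roll":0,"jaw":1},{"tx":0,"ty":0,"tz":0,"roll":0,"jaw":1}]'|egrep 'pos|force'
python3 -m jog '[{"tx":0,"ty":0,"tz":0,"roll":0,"jaw":0.4},{"tx":0,"ty":0,"tz":0,"roll":0,"jaw":0.4},{"tx":0,"ty":0,"tz":0,"roll":0,"jaw":0.4},{"tx":0,"ty":0,"tz":0,"roll":0,"jaw":0.4},{"tx":0,"ty":0,"tz":0,"roll":0,"jaw":0.4},{"tx":0,"ty":0,"tz":0,"roll":0,"jaw":0.4}]'|egrep 'pos|force|open'
```

```text
position: [0.4627, 0.0858, 0.0242]
force: [-0.7, -0.3, 0.9]
grasp_force: 0.0
position: [0.4613, 0.0861, 0.0226]
force: [0.2, -0.3, 5.2]
opening: 0.674
grasp_force: 30.0
```

```bash
python3 -m jog '[{"tx":0,"ty":0,"tz":-2,"roll":0,"jaw":0.4},{"tx":0,"ty":0,"tz":-4,"roll":0,"jaw":0.4},{"tx":0,"ty":0,"tz":-3,"roll":0,"jaw":0.4},{"tx":0,"ty":0,"tz":0,"roll":0,"jaw":0.4},{"tx":0,"ty":0,"tz":0,"roll":0,"jaw":0.4}]'|egrep 'open|force'
python3 -c "
from h import *
rows(.5512,-.1107,87.2,.034)"
```

```text
force: [-0.3, 0.4, -0.6]
opening: 0.675
grasp_force: 30.0
{'t_cm': [11.26, 18.48, 7.87], 'yaw': np.float64(-96.8), 'z': np.float64(0.1126), 'j6': np.float64(93.7), 't': 8.2, 'F': [-0.3, 0.4, -0.6], 'op': 0.675, 'roll': np.float64(-0.069), 't_after_roll': [9.95, 19.22, 7.87]}
```

```bash
python3 -m jog '[{"tx":0,"ty":0,"tz":0,"roll":-0.069,"jaw":0.4},{"tx":1.95,"ty":3.82,"tz":0,"roll":0,"jaw":0.4},{"tx":2,"ty":3.85,"tz":0,"roll":0,"jaw":0.4},{"tx":2,"ty":3.85,"tz":0,"roll":0,"jaw":0.4},{"tx":2,"ty":3.85,"tz":0,"roll":0,"jaw":0.4},{"tx":2,"ty":3.85,"tz":0,"roll":0,"jaw":0.4},{"tx":0,"ty":0,"tz":0,"roll":0,"jaw":0.4},{"tx":0,"ty":0,"tz":0,"roll":0,"jaw":0.4}]'|egrep 'open|force'
python3 -c "
from h import *
rows(.5512,-.1107,87.2,.034)"
```

```text
force: [0.2, -0.2, -0.6]
opening: 0.678
grasp_force: 30.0
{'t_cm': [0.16, -0.06, 7.62], 'yaw': np.float64(-93.0), 'z': np.float64(0.1102), 'j6': np.float64(70.1), 't': 9.0, 'F': [0.2, -0.2, -0.6], 'op': 0.678, 'roll': np.float64(-0.003), 't_after_roll': [0.16, -0.06, 7.62]}
```

```bash
python3 -m jog '[{"tx":0.1,"ty":0,"tz":3,"roll":0,"jaw":0.4},{"tx":0,"ty":0,"tz":3,"roll":0,"jaw":0.4},{"tx":0,"ty":0,"tz":1,"roll":0,"jaw":0.4},{"tx":0,"ty":0,"tz":0.2,"roll":0,"jaw":0.4},{"tx":0,"ty":0,"tz":0,"roll":0,"jaw":0.4},{"tx":0,"ty":0,"tz":0,"roll":0,"jaw":0.4}]'|egrep 'pos|force'
python3 -m jog '[{"tx":0,"ty":0,"tz":0.2,"roll":0,"jaw":0.4},{"tx":0,"ty":0,"tz":0,"roll":0,"jaw":0.4}]'|egrep 'pos|force'
python3 -m jog '[{"tx":0,"ty":0,"tz":0.2,"roll":0,"jaw":0.4},{"tx":0,"ty":0,"tz":0,"roll":0,"jaw":0.4}]'|egrep 'pos|force'
```

```text
position: [0.5527, -0.1107, 0.0414]
force: [-0.1, 0.5, -0.9]
grasp_force: 30.0
position: [0.5525, -0.111, 0.0391]
force: [-0.2, 0.8, -0.7]
grasp_force: 30.0
position: [0.552, -0.1109, 0.0365]
force: [-0.5, 0.1, -0.6]
grasp_force: 30.0
```

```bash
python3 -m jog '[{"tx":0,"ty":0,"tz":0.2,"roll":0,"jaw":0.4},{"tx":0,"ty":0,"tz":0,"roll":0,"jaw":0.4}]'|egrep 'pos|force'
python3 -m jog '[{"tx":0,"ty":0,"tz":0.1,"roll":0,"jaw":0.4},{"tx":0,"ty":0,"tz":0,"roll":0,"jaw":0.4}]'|egrep 'pos|force'
python3 -m jog '[{"tx":0,"ty":0,"tz":0.1,"roll":0,"jaw":0.4},{"tx":0,"ty":0,"tz":0,"roll":0,"jaw":0.4}]'|egrep 'pos|force'
```

```text
position: [0.5519, -0.1108, 0.0341]
force: [0.1, 0.4, -1.1]
grasp_force: 30.0
position: [0.5519, -0.1108, 0.0332]
force: [0.0, 0.3, -0.7]
grasp_force: 30.0
position: [0.5521, -0.1108, 0.0327]
force: [-1.1, 0.0, 1.6]
grasp_force: 30.0
```

```bash
python3 -m jog '[{"tx":0,"ty":0,"tz":0,"roll":0,"jaw":0.78},{"tx":0,"ty":0,"tz":0,"roll":0,"jaw":0.78},{"tx":0,"ty":0,"tz":0,"roll":0,"jaw":0.78},{"tx":0,"ty":0,"tz":-2,"roll":0,"jaw":0.78},{"tx":0,"ty":0,"tz":-4,"roll":0,"jaw":1},{"tx":0,"ty":0,"tz":-2,"roll":0,"jaw":1},{"tx":0,"ty":-5,"tz":0,"roll":0,"jaw":1},{"tx":-1,"ty":-4.9,"tz":0,"roll":0,"jaw":1}]'|egrep 'open|force'
python3 - <<'E'
from h import *
c=cam("top")
for p in plates(c): print(p)
rows(.4608,.2318,17+90,.12)
E
```

```text
force: [0.2, 0.7, -0.2]
opening: 0.981
grasp_force: 0.0
(0.74, array([0.61015558, 0.21235144]), -12.019676208496094, [61.608245849609375, 88.25577545166016])
(0.72, array([0.48149649, 0.35364404]), -80.73953056335449, [47.99893569946289, 56.527278900146484])
(0.69, array([ 0.54450629, -0.12757297]), -28.832931518554688, [45.53725051879883, 91.0750961303711])
(0.58, array([0.59075787, 0.35631354]), 8.890213966369629, [61.22932434082031, 87.37113952636719])
(0.55, array([0.4628649 , 0.23237634]), 16.091487884521484, [60.354366302490234, 84.55707550048828])
{'t_cm': [-9.36, -23.41, -0.68], 'yaw': np.float64(-92.5), 'z': np.float64(0.1123), 'j6': np.float64(80.0), 't': 11.5, 'F': [0.6, 0.6, 0.2], 'op': 0.992, 'roll': np.float64(-0.34), 't_after_roll': [-1.01, -25.19, -0.72]}
```

```bash
python3 -m jog '[{"tx":0,"ty":0,"tz":0,"roll":-0.11,"jaw":1},{"tx":0,"ty":0,"tz":0,"roll":-0.11,"jaw":1},{"tx":0,"ty":0,"tz":0,"roll":-0.11,"jaw":1},{"tx":-0.2,"ty":-4.9,"tz":0,"roll":0,"jaw":1},{"tx":-0.2,"ty":-4.9,"tz":0,"roll":0,"jaw":1},{"tx":-0.2,"ty":-4.9,"tz":0,"roll":0,"jaw":1},{"tx":-0.2,"ty":-4.9,"tz":0,"roll":0,"jaw":1},{"tx":-0.2,"ty":-4.9,"tz":0,"roll":0,"jaw":1}]'|egrep 'force'
python3 -m jog '[{"tx":0,"ty":0,"tz":2,"roll":0,"jaw":1},{"tx":0,"ty":0,"tz":2,"roll":0,"jaw":1},{"tx":0,"ty":0,"tz":0,"roll":0,"jaw":1},{"tx":0,"ty":0,"tz":0,"roll":0,"jaw":1}]'|egrep 'force'
python3 -c "
from h import *
rows(.4618,.2318,16.5+90,.0205)"
```

```text
force: [1.5, 0.3, 0.2]
grasp_force: 0.0
force: [0.5, -0.8, 0.6]
grasp_force: 0.0
{'t_cm': [-0.42, -1.27, 5.17], 'yaw': np.float64(-73.9), 'z': np.float64(0.0722), 'j6': np.float64(86.8), 't': 12.7, 'F': [0.5, -0.8, 0.6], 'op': 1.0, 'roll': np.float64(-0.007), 't_after_roll': [-0.42, -1.27, 5.17]}
```

```bash
python3 -m jog '[{"tx":-0.4,"ty":-1.2,"tz":1.5,"roll":0,"jaw":1},{"tx":0,"ty":0,"tz":2,"roll":0,"jaw":1},{"tx":0,"ty":0,"tz":1.5,"roll":0,"jaw":1},{"tx":0,"ty":0,"tz":0.1,"roll":0,"jaw":1},{"tx":0,"ty":0,"tz":0,"roll":0,"jaw":1}]'|egrep 'pos|force'
python3 -m jog '[{"tx":0,"ty":0,"tz":0,"roll":0,"jaw":0.4},{"tx":0,"ty":0,"tz":0,"roll":0,"jaw":0.4},{"tx":0,"ty":0,"tz":0,"roll":0,"jaw":0.4},{"tx":0,"ty":0,"tz":0,"roll":0,"jaw":0.4},{"tx":0,"ty":0,"tz":0,"roll":0,"jaw":0.4},{"tx":0,"ty":0,"tz":0,"roll":0,"jaw":0.4}]'|egrep 'pos|force|open'
python3 -m jog '[{"tx":0,"ty":0,"tz":-2,"roll":0,"jaw":0.4},{"tx":0,"ty":0,"tz":-4,"roll":0,"jaw":0.4},{"tx":0,"ty":0,"tz":-3,"roll":0,"jaw":0.4},{"tx":0,"ty":0,"tz":0,"roll":0,"jaw":0.4}]'|egrep 'open|force'
python3 -c "
from h import *
rows(.5512,-.1107,87.2,.034)"
```

```text
position: [0.463, 0.2312, 0.022]
force: [0.5, -0.1, -0.7]
grasp_force: 0.0
position: [0.4624, 0.2317, 0.0217]
force: [0.5, 0.2, 3.7]
opening: 0.678
grasp_force: 30.0
force: [1.7, 0.7, -1.6]
opening: 0.676
grasp_force: 30.0
{'t_cm': [-1.26, 35.36, 8.06], 'yaw': np.float64(-73.9), 'z': np.float64(0.1147), 'j6': np.float64(88.1), 't': 14.2, 'F': [1.7, 0.7, -1.6], 'op': 0.676, 'roll': np.float64(0.33), 't_after_roll': [10.26, 33.84, 8.15]}
```

```bash
python3 -m jog '[{"tx":0,"ty":0,"tz":0,"roll":0.11,"jaw":0.4},{"tx":0,"ty":0,"tz":0,"roll":0.11,"jaw":0.4},{"tx":0,"ty":0,"tz":0,"roll":0.11,"jaw":0.4},{"tx":1.3,"ty":4.2,"tz":0,"roll":0,"jaw":0.4},{"tx":1.3,"ty":4.2,"tz":0,"roll":0,"jaw":0.4},{"tx":1.3,"ty":4.2,"tz":0,"roll":0,"jaw":0.4},{"tx":1.3,"ty":4.2,"tz":0,"roll":0,"jaw":0.4},{"tx":1.3,"ty":4.2,"tz":0,"roll":0,"jaw":0.4}]'|egrep 'open|force'
python3 -m jog '[{"tx":1.3,"ty":4.2,"tz":0,"roll":0,"jaw":0.4},{"tx":1.3,"ty":4.2,"tz":0,"roll":0,"jaw":0.4},{"tx":1.1,"ty":4.2,"tz":0,"roll":0,"jaw":0.4},{"tx":0,"ty":0,"tz":3,"roll":0,"jaw":0.4},{"tx":0,"ty":0,"tz":1,"roll":0,"jaw":0.4},{"tx":0,"ty":0,"tz":0,"roll":0,"jaw":0.4},{"tx":0,"ty":0,"tz":0,"roll":0,"jaw":0.4}]'|egrep 'open|force'
python3 -c "
from h import *
rows(.5518,-.1107,87.2,.038)"
```

```text
force: [1.7, 0.1, -1.6]
opening: 0.683
grasp_force: 30.0
force: [0.1, 0.3, -0.5]
opening: 0.676
grasp_force: 30.0
{'t_cm': [0.53, 0.28, 3.28], 'yaw': np.float64(-92.7), 'z': np.float64(0.0708), 'j6': np.float64(70.1), 't': 15.7, 'F': [0.1, 0.3, -0.5], 'op': 0.676, 'roll': np.float64(0.001), 't_after_roll': [0.53, 0.28, 3.28]}
```

```bash
python3 -m jog '[{"tx":0.5,"ty":0.3,"tz":0,"roll":0,"jaw":0.4},{"tx":0,"ty":0,"tz":2,"roll":0,"jaw":0.4},{"tx":0,"ty":0,"tz":0.9,"roll":0,"jaw":0.4},{"tx":0,"ty":0,"tz":0,"roll":0,"jaw":0.4},{"tx":0,"ty":0,"tz":0,"roll":0,"jaw":0.4}]'|egrep 'pos|force'
python3 -m jog '[{"tx":0,"ty":0,"tz":0.1,"roll":0,"jaw":0.4},{"tx":0,"ty":0,"tz":0,"roll":0,"jaw":0.4}]'|egrep 'pos|force'
python3 -m jog '[{"tx":0,"ty":0,"tz":0.15,"roll":0,"jaw":0.4},{"tx":0,"ty":0,"tz":0,"roll":0,"jaw":0.4}]'|egrep 'pos|force'
python3 -m jog '[{"tx":0,"ty":0,"tz":0.1,"roll":0,"jaw":0.4},{"tx":0,"ty":0,"tz":0,"roll":0,"jaw":0.4}]'|egrep 'pos|force'
```

```text
position: [0.5526, -0.112, 0.0427]
force: [-0.5, 0.6, -0.6]
grasp_force: 30.0
position: [0.5528, -0.1123, 0.0419]
force: [-0.1, 0.0, -1.1]
grasp_force: 30.0
position: [0.5524, -0.1123, 0.04]
force: [-0.1, 0.4, -1.0]
grasp_force: 30.0
position: [0.5524, -0.1123, 0.0388]
force: [-0.9, -0.6, -1.2]
grasp_force: 30.0
```

```bash
python3 -m jog '[{"tx":0,"ty":0,"tz":0.1,"roll":0,"jaw":0.4},{"tx":0,"ty":0,"tz":0,"roll":0,"jaw":0.4}]'|egrep 'pos|force'
python3 -m jog '[{"tx":0,"ty":0,"tz":0.05,"roll":0,"jaw":0.4},{"tx":0,"ty":0,"tz":0,"roll":0,"jaw":0.4}]'|egrep 'pos|force'
```

```text
position: [0.5525, -0.1123, 0.0378]
force: [0.2, -0.0, -1.2]
grasp_force: 30.0
position: [0.5525, -0.1123, 0.0378]
force: [-0.9, 0.1, 2.2]
grasp_force: 30.0
```

```bash
python3 -m jog '[{"tx":0,"ty":0,"tz":0,"roll":0,"jaw":0.78},{"tx":0,"ty":0,"tz":0,"roll":0,"jaw":0.78},{"tx":0,"ty":0,"tz":0,"roll":0,"jaw":0.78},{"tx":0,"ty":0,"tz":-2,"roll":0,"jaw":0.78},{"tx":0,"ty":0,"tz":-4,"roll":0,"jaw":1},{"tx":0,"ty":0,"tz":-2,"roll":0,"jaw":1},{"tx":0,"ty":-5,"tz":0,"roll":0,"jaw":1},{"tx":-1,"ty":-4.9,"tz":0,"roll":0,"jaw":1}]'|egrep 'open|force'
python3 -m jog '[{"tx":-1,"ty":-4.9,"tz":0,"roll":-0.1,"jaw":1},{"tx":0,"ty":-4.9,"tz":0,"roll":-0.12,"jaw":1}]'|egrep 'pos'
python3 - <<'E'
from h import *
c=cam("top")
for p in plates(c): print(p)
rows(.465,.3505,10.2+90,.12)
E
```

```text
force: [0.4, 1.8, -0.2]
opening: 0.983
grasp_force: 0.0
position: [0.536, 0.0871, 0.1173]
(0.77, array([0.46784915, 0.35302136]), 5.984986782073975, [64.78926086425781, 92.63742065429688])
(0.75, array([0.5917063 , 0.35480698]), 8.875273704528809, [64.53703308105469, 88.92681884765625])
(0.57, array([ 0.55256946, -0.11222504]), -2.22613525390625, [60.86548614501953, 86.3644790649414])
{'t_cm': [-2.3, -26.79, -0.22], 'yaw': np.float64(-79.7), 'z': np.float64(0.1172), 'j6': np.float64(77.5), 't': 18.3, 'F': [0.0, -0.6, -0.9], 'op': 0.995, 'roll': np.float64(0.001), 't_after_roll': [-2.33, -26.79, -0.22]}
```

```bash
python3 -m jog '[{"tx":-0.4,"ty":-4.4,"tz":0,"roll":0,"jaw":1},{"tx":-0.4,"ty":-4.5,"tz":0,"roll":0,"jaw":1},{"tx":-0.4,"ty":-4.5,"tz":0,"roll":0,"jaw":1},{"tx":-0.4,"ty":-4.5,"tz":0,"roll":0,"jaw":1},{"tx":-0.4,"ty":-4.5,"tz":0,"roll":0,"jaw":1},{"tx":-0.3,"ty":-4.4,"tz":2,"roll":0,"jaw":1},{"tx":0,"ty":0,"tz":2.5,"roll":0,"jaw":1},{"tx":0,"ty":0,"tz":0,"roll":0,"jaw":1}]'|egrep 'force'
python3 -m jog '[{"tx":0,"ty":0,"tz":0,"roll":0,"jaw":1},{"tx":0,"ty":0,"tz":0,"roll":0,"jaw":1}]'|egrep 'force'
python3 - <<'E'
from h import *
c=cam("top")
for p in plates(c): print(p)
rows(.4655,.3507,10.2+90,.021)
E
```

```text
force: [-1.3, -0.4, 0.6]
grasp_force: 0.0
force: [0.7, -0.9, -0.7]
grasp_force: 0.0
(0.92, array([ 0.55268097, -0.1122159 ]), -2.57745361328125, [60.85184860229492, 86.18184661865234])
(0.6, array([0.60957703, 0.21165076]), -12.026611328125, [63.222930908203125, 87.46145629882812])
(0.6, array([0.5902608 , 0.35731583]), 8.268067359924316, [63.460330963134766, 92.91845703125])
(0.49, array([0.48422061, 0.3484718 ]), 2.6693296432495117, [29.665212631225586, 40.211387634277344])
{'t_cm': [-0.39, -0.65, 5.25], 'yaw': np.float64(-80.3), 'z': np.float64(0.0735), 'j6': np.float64(105.6), 't': 19.4, 'F': [-0.6, 0.3, 0.3], 'op': 1.0, 'roll': np.float64(-0.009), 't_after_roll': [-0.39, -0.65, 5.25]}
```

```bash
python3 -m jog '[{"tx":-0.4,"ty":-0.6,"tz":1.5,"roll":-0.009,"jaw":1},{"tx":0,"ty":0,"tz":2,"roll":0,"jaw":1},{"tx":0,"ty":0,"tz":1.5,"roll":0,"jaw":1},{"tx":0,"ty":0,"tz":0.2,"roll":0,"jaw":1},{"tx":0,"ty":0,"tz":0,"roll":0,"jaw":1}]'|egrep 'pos|force'
python3 -m jog '[{"tx":0,"ty":0,"tz":0,"roll":0,"jaw":0.4},{"tx":0,"ty":0,"tz":0,"roll":0,"jaw":0.4},{"tx":0,"ty":0,"tz":0,"roll":0,"jaw":0.4},{"tx":0,"ty":0,"tz":0,"roll":0,"jaw":0.4},{"tx":0,"ty":0,"tz":0,"roll":0,"jaw":0.4},{"tx":0,"ty":0,"tz":0,"roll":0,"jaw":0.4}]'|egrep 'pos|force|open'
python3 -m jog '[{"tx":0,"ty":0,"tz":-2,"roll":0,"jaw":0.4},{"tx":0,"ty":0,"tz":-4,"roll":0,"jaw":0.4},{"tx":0,"ty":0,"tz":-4,"roll":0,"jaw":0.4},{"tx":0,"ty":0,"tz":0,"roll":0,"jaw":0.4}]'|egrep 'open|force'
python3 -c "
from h import *
rows(.5518,-.1115,87.2,.044)"
```

```text
position: [0.4643, 0.3505, 0.0204]
force: [0.2, -0.3, 0.5]
grasp_force: 0.0
position: [0.4642, 0.351, 0.0207]
force: [-0.5, -0.9, 2.4]
opening: 0.683
grasp_force: 30.0
force: [1.4, 1.3, 0.3]
opening: 0.677
grasp_force: 30.0
{'t_cm': [-0.09, 47.21, 7.99], 'yaw': np.float64(-79.7), 'z': np.float64(0.1254), 'j6': np.float64(105.8), 't': 20.9, 'F': [1.4, 1.3, 0.3], 'op': 0.677, 'roll': np.float64(0.229), 't_after_roll': [10.62, 45.98, 8.11]}
```

```bash
python3 -m jog '[{"tx":0,"ty":0,"tz":0,"roll":0.115,"jaw":0.4},{"tx":0,"ty":0,"tz":0,"roll":0.114,"jaw":0.4},{"tx":1.1,"ty":4.6,"tz":0,"roll":0,"jaw":0.4},{"tx":1.1,"ty":4.6,"tz":0,"roll":0,"jaw":0.4},{"tx":1.1,"ty":4.6,"tz":0,"roll":0,"jaw":0.4},{"tx":1.1,"ty":4.6,"tz":0,"roll":0,"jaw":0.4},{"tx":1.1,"ty":4.6,"tz":0,"roll":0,"jaw":0.4},{"tx":1.1,"ty":4.6,"tz":0,"roll":0,"jaw":0.4}]'|egrep 'open|force'
python3 -m jog '[{"tx":1.1,"ty":4.6,"tz":0,"roll":0,"jaw":0.4},{"tx":1.1,"ty":4.6,"tz":0,"roll":0,"jaw":0.4},{"tx":1.1,"ty":4.6,"tz":0,"roll":0,"jaw":0.4},{"tx":0.8,"ty":4.6,"tz":0,"roll":0,"jaw":0.4},{"tx":0,"ty":0,"tz":3,"roll":0,"jaw":0.4},{"tx":0,"ty":0,"tz":2,"roll":0,"jaw":0.4},{"tx":0,"ty":0,"tz":0,"roll":0,"jaw":0.4},{"tx":0,"ty":0,"tz":0,"roll":0,"jaw":0.4}]'|egrep 'open|force'
python3 -c "
from h import *
rows(.5515,-.1118,87.2,.045)"
```

```text
force: [1.3, -0.1, -0.9]
opening: 0.679
grasp_force: 30.0
force: [-0.3, 0.4, -0.5]
opening: 0.679
grasp_force: 30.0
{'t_cm': [0.38, -0.18, 2.46], 'yaw': np.float64(-92.8), 'z': np.float64(0.0696), 'j6': np.float64(69.7), 't': 22.5, 'F': [-0.3, 0.4, -0.5], 'op': 0.679, 'roll': np.float64(-0.0), 't_after_roll': [0.38, -0.18, 2.46]}
```

```bash
python3 -m jog '[{"tx":0.4,"ty":-0.1,"tz":0,"roll":0,"jaw":0.4},{"tx":0,"ty":0,"tz":1.4,"roll":0,"jaw":0.4},{"tx":0,"ty":0,"tz":1,"roll":0,"jaw":0.4},{"tx":0,"ty":0,"tz":0,"roll":0,"jaw":0.4},{"tx":0,"ty":0,"tz":0,"roll":0,"jaw":0.4}]'|egrep 'pos|force'
python3 -m jog '[{"tx":0,"ty":0,"tz":0.1,"roll":0,"jaw":0.4},{"tx":0,"ty":0,"tz":0,"roll":0,"jaw":0.4}]'|egrep 'pos|force'
python3 -m jog '[{"tx":0,"ty":0,"tz":0.1,"roll":0,"jaw":0.4},{"tx":0,"ty":0,"tz":0,"roll":0,"jaw":0.4}]'|egrep 'pos|force'
python3 -m jog '[{"tx":0,"ty":0,"tz":0.05,"roll":0,"jaw":0.4},{"tx":0,"ty":0,"tz":0,"roll":0,"jaw":0.4}]'|egrep 'pos|force'
```

```text
position: [0.552, -0.1127, 0.0459]
force: [0.9, -0.5, -1.7]
grasp_force: 30.0
position: [0.5525, -0.1131, 0.0455]
force: [0.2, -0.7, -0.4]
grasp_force: 30.0
position: [0.5524, -0.113, 0.0445]
force: [-1.4, 0.2, -0.5]
grasp_force: 30.0
position: [0.5524, -0.113, 0.0439]
force: [-0.5, -0.2, -1.0]
grasp_force: 30.0
```

```bash
python3 -m jog '[{"tx":0,"ty":0,"tz":0.05,"roll":0,"jaw":0.4},{"tx":0,"ty":0,"tz":0,"roll":0,"jaw":0.4}]'|egrep 'pos|force'
python3 -m jog '[{"tx":0,"ty":0,"tz":0.05,"roll":0,"jaw":0.4},{"tx":0,"ty":0,"tz":0,"roll":0,"jaw":0.4}]'|egrep 'pos|force'
python3 -m jog '[{"tx":0,"ty":0,"tz":0,"roll":0,"jaw":0.78},{"tx":0,"ty":0,"tz":0,"roll":0,"jaw":0.78},{"tx":0,"ty":0,"tz":0,"roll":0,"jaw":0.78},{"tx":0,"ty":0,"tz":-2,"roll":0,"jaw":0.78},{"tx":0,"ty":0,"tz":-4,"roll":0,"jaw":1},{"tx":0,"ty":0,"tz":-2,"roll":0,"jaw":1},{"tx":0,"ty":-5,"tz":0,"roll":0,"jaw":1},{"tx":0,"ty":-4.9,"tz":0,"roll":-0.08,"jaw":1}]'|egrep 'open|force'
python3 -m jog '[{"tx":0,"ty":-4.9,"tz":0,"roll":-0.09,"jaw":1},{"tx":0,"ty":-4.9,"tz":0,"roll":-0.02,"jaw":1}]'|egrep 'pos'
python3 - <<'E'
from h import *
c=cam("top")
for p in plates(c): print(p)
rows(.5908,.3565,8.5+90,.075)
E
```

```text
position: [0.5524, -0.113, 0.0433]
force: [0.2, -0.3, -1.1]
grasp_force: 30.0
position: [0.5523, -0.113, 0.0428]
force: [0.7, 0.7, -0.7]
grasp_force: 30.0
force: [0.3, 0.4, -0.2]
opening: 0.98
grasp_force: 0.0
position: [0.5504, 0.0851, 0.1233]
(0.77, array([0.59014172, 0.35693683]), 2.6242692470550537, [56.6177978515625, 88.37701416015625])
(0.6, array([ 0.55750208, -0.11332747]), -2.7905502319335938, [60.562965393066406, 88.91753387451172])
(0.44, array([0.61346124, 0.23221634]), -11.850181579589844, [22.713878631591797, 80.40674591064453])
{'t_cm': [8.21, -25.81, 4.82], 'yaw': np.float64(-81.5), 'z': np.float64(0.1229), 'j6': np.float64(79.1), 't': 25.1, 'F': [-0.8, -0.8, -0.1], 'op': 0.993, 'roll': np.float64(-0.0), 't_after_roll': [8.22, -25.8, 4.82]}
```

```bash
python3 -m jog '[{"tx":1.3,"ty":-4.3,"tz":0,"roll":0,"jaw":1},{"tx":1.4,"ty":-4.3,"tz":0,"roll":0,"jaw":1},{"tx":1.4,"ty":-4.3,"tz":0,"roll":0,"jaw":1},{"tx":1.4,"ty":-4.3,"tz":0,"roll":0,"jaw":1},{"tx":1.4,"ty":-4.3,"tz":0,"roll":0,"jaw":1},{"tx":1.3,"ty":-4.3,"tz":1.5,"roll":0,"jaw":1},{"tx":0,"ty":0,"tz":3,"roll":0,"jaw":1},{"tx":0,"ty":0,"tz":0,"roll":0,"jaw":1}]'|egrep 'force'
python3 -m jog '[{"tx":0,"ty":0,"tz":0,"roll":0,"jaw":1},{"tx":0,"ty":0,"tz":0,"roll":0,"jaw":1}]'|egrep 'force'
python3 - <<'E'
from h import *
c=cam("scene")
for p,r,m in rects("scene"): print(round(float(p),2),np.round(r[0]),np.round(r[1]),at(c,*r[0],.006).round(4))
rows(.5906,.3565,8.6+90,.021)
E
```

```text
force: [-1.4, -0.3, -0.8]
grasp_force: 0.0
force: [-0.2, -0.0, 0.1]
grasp_force: 0.0
0.9 [376. 266.] [29. 25.] [0.5975 0.3567 0.006 ]
0.83 [319. 258.] [24. 28.] [0.6157 0.2122 0.006 ]
0.73 [222. 157.] [29. 15.] [ 0.3233 -0.1663  0.006 ]
0.68 [337. 182.] [27. 14.] [0.3197 0.2033 0.006 ]
0.67 [211. 207.] [21. 27.] [ 0.5384 -0.1197  0.006 ]
0.6 [268. 173.] [21. 21.] [ 0.3489 -0.0049  0.006 ]
0.53 [120. 139.] [9. 8.] [ 0.3439 -0.5211  0.006 ]
{'t_cm': [-0.46, -0.76, 5.86], 'yaw': np.float64(-82.0), 'z': np.float64(0.0796), 'j6': np.float64(103.2), 't': 26.2, 'F': [0.4, 0.5, -0.2], 'op': 0.999, 'roll': np.float64(-0.011), 't_after_roll': [-0.45, -0.77, 5.86]}
```

```bash
python3 -m jog '[{"tx":-0.4,"ty":-0.7,"tz":1.5,"roll":-0.011,"jaw":1},{"tx":0,"ty":0,"tz":2,"roll":0,"jaw":1},{"tx":0,"ty":0,"tz":2,"roll":0,"jaw":1},{"tx":0,"ty":0,"tz":0.25,"roll":0,"jaw":1},{"tx":0,"ty":0,"tz":0,"roll":0,"jaw":1}]'|egrep 'pos|force'
python3 -m jog '[{"tx":0,"ty":0,"tz":0,"roll":0,"jaw":0.4},{"tx":0,"ty":0,"tz":0,"roll":0,"jaw":0.4},{"tx":0,"ty":0,"tz":0,"roll":0,"jaw":0.4},{"tx":0,"ty":0,"tz":0,"roll":0,"jaw":0.4},{"tx":0,"ty":0,"tz":0,"roll":0,"jaw":0.4},{"tx":0,"ty":0,"tz":0,"roll":0,"jaw":0.4}]'|egrep 'pos|force|open'
python3 -m jog '[{"tx":0,"ty":0,"tz":-2,"roll":0,"jaw":0.4},{"tx":0,"ty":0,"tz":-4,"roll":0,"jaw":0.4},{"tx":0,"ty":0,"tz":-4,"roll":0,"jaw":0.4},{"tx":0,"ty":0,"tz":0,"roll":0,"jaw":0.4}]'|egrep 'open|force'
python3 -c "
from h import *
rows(.5515,-.1118,87.2,.053)"
```

```text
position: [0.5894, 0.3568, 0.0199]
force: [-0.9, -0.3, -0.3]
grasp_force: 0.0
position: [0.5898, 0.3568, 0.0204]
force: [-0.7, 0.3, -0.0]
opening: 0.68
grasp_force: 30.0
force: [1.4, -0.5, -0.5]
opening: 0.682
grasp_force: 30.0
{'t_cm': [-11.41, 45.88, 7.11], 'yaw': np.float64(-81.3), 'z': np.float64(0.127), 'j6': np.float64(103.2), 't': 27.7, 'F': [1.4, -0.5, -0.5], 'op': 0.682, 'roll': np.float64(0.201), 't_after_roll': [-2.04, 47.22, 7.23]}
```

```bash
python3 -m jog '[{"tx":0,"ty":0,"tz":0,"roll":0.1,"jaw":0.4},{"tx":0,"ty":0,"tz":0,"roll":0.101,"jaw":0.4},{"tx":-0.2,"ty":4.7,"tz":0,"roll":0,"jaw":0.4},{"tx":-0.2,"ty":4.7,"tz":0,"roll":0,"jaw":0.4},{"tx":-0.2,"ty":4.7,"tz":0,"roll":0,"jaw":0.4},{"tx":-0.2,"ty":4.7,"tz":0,"roll":0,"jaw":0.4},{"tx":-0.2,"ty":4.7,"tz":0,"roll":0,"jaw":0.4},{"tx":-0.2,"ty":4.7,"tz":0,"roll":0,"jaw":0.4}]'|egrep 'open|force'
python3 -m jog '[{"tx":-0.2,"ty":4.7,"tz":0,"roll":0,"jaw":0.4},{"tx":-0.2,"ty":4.7,"tz":0,"roll":0,"jaw":0.4},{"tx":-0.2,"ty":4.7,"tz":0,"roll":0,"jaw":0.4},{"tx":-0.2,"ty":4.7,"tz":0,"roll":0,"jaw":0.4},{"tx":0,"ty":0,"tz":3,"roll":0,"jaw":0.4},{"tx":0,"ty":0,"tz":1.5,"roll":0,"jaw":0.4},{"tx":0,"ty":0,"tz":0,"roll":0,"jaw":0.4},{"tx":0,"ty":0,"tz":0,"roll":0,"jaw":0.4}]'|egrep 'open|force'
python3 -c "
from h import *
rows(.5515,-.1118,87.2,.0515)"
```

```text
force: [-0.2, -0.4, -0.7]
opening: 0.681
grasp_force: 30.0
force: [-0.0, 0.6, -0.4]
opening: 0.681
grasp_force: 30.0
{'t_cm': [0.51, 0.01, 2.35], 'yaw': np.float64(-92.8), 'z': np.float64(0.075), 'j6': np.float64(69.8), 't': 29.3, 'F': [-0.0, 0.6, -0.4], 'op': 0.681, 'roll': np.float64(-0.0), 't_after_roll': [0.51, 0.01, 2.35]}
```

```bash
python3 -m jog '[{"tx":0.5,"ty":0,"tz":0,"roll":0,"jaw":0.4},{"tx":0,"ty":0,"tz":1.3,"roll":0,"jaw":0.4},{"tx":0,"ty":0,"tz":1,"roll":0,"jaw":0.4},{"tx":0,"ty":0,"tz":0,"roll":0,"jaw":0.4},{"tx":0,"ty":0,"tz":0,"roll":0,"jaw":0.4}]'|egrep 'pos|force'
python3 -m jog '[{"tx":0,"ty":0,"tz":0.1,"roll":0,"jaw":0.4},{"tx":0,"ty":0,"tz":0,"roll":0,"jaw":0.4}]'|egrep 'pos|force'
python3 -m jog '[{"tx":0,"ty":0,"tz":0.1,"roll":0,"jaw":0.4},{"tx":0,"ty":0,"tz":0,"roll":0,"jaw":0.4}]'|egrep 'pos|force'
python3 -m jog '[{"tx":0,"ty":0,"tz":0.05,"roll":0,"jaw":0.4},{"tx":0,"ty":0,"tz":0,"roll":0,"jaw":0.4}]'|egrep 'pos|force'
```

```text
position: [0.5513, -0.1115, 0.0518]
force: [0.3, -0.4, -1.0]
grasp_force: 30.0
position: [0.5519, -0.1119, 0.0515]
force: [0.0, -0.1, -0.8]
grasp_force: 30.0
position: [0.5518, -0.1119, 0.0505]
force: [0.5, 0.0, -0.5]
grasp_force: 30.0
position: [0.5518, -0.1119, 0.0499]
force: [0.1, 0.2, -1.3]
grasp_force: 30.0
```

```bash
python3 -m jog '[{"tx":0,"ty":0,"tz":0.1,"roll":0,"jaw":0.4},{"tx":0,"ty":0,"tz":0,"roll":0,"jaw":0.4}]'|egrep 'pos|force'
python3 -m jog '[{"tx":0,"ty":0,"tz":0.05,"roll":0,"jaw":0.4},{"tx":0,"ty":0,"tz":0,"roll":0,"jaw":0.4}]'|egrep 'pos|force'
python3 -m jog '[{"tx":0,"ty":0,"tz":0,"roll":0,"jaw":0.78},{"tx":0,"ty":0,"tz":0,"roll":0,"jaw":0.78},{"tx":0,"ty":0,"tz":0,"roll":0,"jaw":0.78},{"tx":0,"ty":0,"tz":-2,"roll":0,"jaw":0.78},{"tx":0,"ty":0,"tz":-4,"roll":0,"jaw":1},{"tx":0,"ty":0,"tz":-2,"roll":0,"jaw":1},{"tx":0,"ty":-5,"tz":0,"roll":0,"jaw":1},{"tx":0,"ty":-4.9,"tz":0,"roll":0.08,"jaw":1}]'|egrep 'open|force'
python3 -m jog '[{"tx":0,"ty":0,"tz":0,"roll":0.08,"jaw":1},{"tx":0,"ty":0,"tz":0,"roll":0,"jaw":1},{"tx":0,"ty":0,"tz":0,"roll":0,"jaw":1}]'|egrep 'pos'
python3 - <<'E'
from h import *
c=cam("top")
cv2.imwrite("pics/t2.png",cv2.resize(c["img"][140:290,130:330,::-1],None,fx=4,fy=4,interpolation=cv2.INTER_CUBIC))
for p in plates(c): print(p)
rows(.6100,.2129,-12.3+90,.075)
c=cam("scene")
for p,r,m in rects("scene"): print(round(float(p),2),np.round(r[0]),np.round(r[1]),at(c,*r[0],.006).round(4))
cv2.imwrite("pics/s2.png",cv2.resize(c["img"][165:240,160:260,::-1],None,fx=8,fy=8,interpolation=cv2.INTER_CUBIC))
E
```

```text
position: [0.5517, -0.1119, 0.0488]
force: [-0.4, 0.9, -1.0]
grasp_force: 30.0
position: [0.5518, -0.1119, 0.0484]
force: [0.1, 0.1, -0.4]
grasp_force: 30.0
force: [0.2, 0.3, -0.6]
opening: 0.985
grasp_force: 0.0
position: [0.5568, -0.0133, 0.1285]
(0.76, array([ 0.54637415, -0.13153   ]), -29.34099578857422, [49.796390533447266, 98.6095199584961])
(0.66, array([0.60863892, 0.21438318]), -10.501335144042969, [59.773048400878906, 83.38593292236328])
{'t_cm': [0.48, -23.3, 5.33], 'yaw': np.float64(-102.0), 'z': np.float64(0.1284), 'j6': np.float64(89.1), 't': 32.0, 'F': [-0.6, -0.2, 0.1], 'op': 0.999, 'roll': np.float64(0.005), 't_after_roll': [0.36, -23.3, 5.33]}
0.96 [319. 257.] [24. 28.] [0.615  0.2128 0.006 ]
0.95 [337. 182.] [29. 16.] [0.32   0.2032 0.006 ]
0.9 [211. 206.] [21. 27.] [ 0.5347 -0.1212  0.006 ]
0.78 [393. 194.] [17. 32.] [0.3191 0.3697 0.006 ]
```

View pics/s2.png

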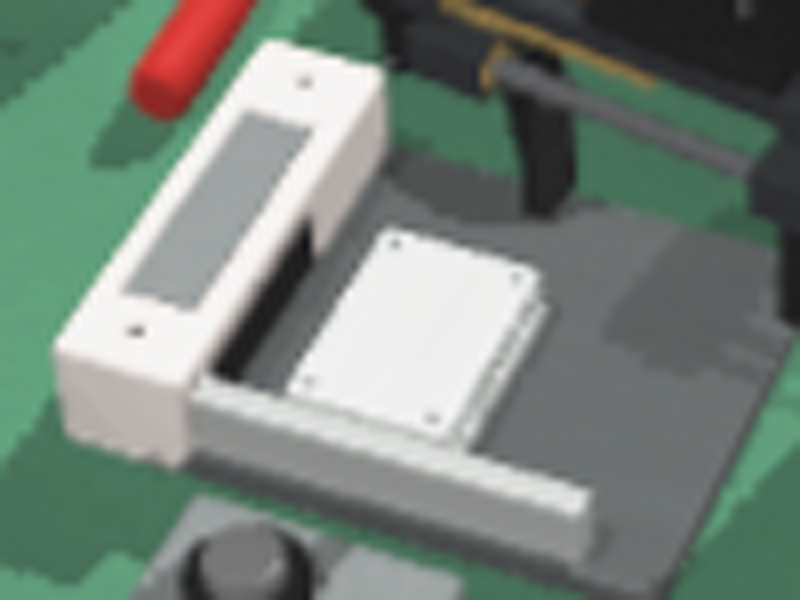

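The crop shows a neat stack of four at crop (415,330), near the steel stop and still clear of the marking unit. The fifth plate hasn't moved.

```bash
python3 -m jog '[{"tx":0.1,"ty":-4.5,"tz":0,"roll":0,"jaw":1},{"tx":0.1,"ty":-4.6,"tz":0,"roll":0,"jaw":1},{"tx":0.1,"ty":-4.6,"tz":0,"roll":0,"jaw":1},{"tx":0.1,"ty":-4.6,"tz":0,"roll":0,"jaw":1},{"tx":0.1,"ty":-4.6,"tz":2,"roll":0,"jaw":1},{"tx":0,"ty":0,"tz":3,"roll":0,"jaw":1},{"tx":0,"ty":0,"tz":0,"roll":0,"jaw":1},{"tx":0,"ty":0,"tz":0,"roll":0,"jaw":1}]'|egrep 'force'
python3 - <<'E'
from h import *
c=cam("scene")
for p,r,m in rects("scene"): print(round(float(p),2),np.round(r[0]),np.round(r[1]),at(c,*r[0],.006).round(4))
rows(.6093,.2133,-12+90,.021)
E
```

```text
force: [0.6, -0.3, 0.1]
grasp_force: 0.0
0.92 [319. 258.] [25. 28.] [0.6167 0.2127 0.006 ]
0.86 [222. 157.] [29. 14.] [ 0.323 -0.166  0.006]
0.77 [211. 206.] [20. 28.] [ 0.5348 -0.1215  0.006 ]
0.57 [267. 173.] [21. 20.] [ 0.3482 -0.0079  0.006 ]
0.55 [393. 194.] [19. 32.] [0.3176 0.3696 0.006 ]
{'t_cm': [-0.17, -0.45, 5.86], 'yaw': np.float64(-102.1), 'z': np.float64(0.0796), 'j6': np.float64(111.1), 't': 33.0, 'F': [-0.0, -0.2, 0.7], 'op': 0.995, 'roll': np.float64(-0.002), 't_after_roll': [-0.17, -0.45, 5.86]}
```

```bash
python3 -m jog '[{"tx":-0.2,"ty":-0.4,"tz":1.5,"roll":0,"jaw":1},{"tx":0,"ty":0,"tz":2,"roll":0,"jaw":1},{"tx":0,"ty":0,"tz":2,"roll":0,"jaw":1},{"tx":0,"ty":0,"tz":0.25,"roll":0,"jaw":1},{"tx":0,"ty":0,"tz":0,"roll":0,"jaw":1}]'|egrep 'pos|force'
python3 -m jog '[{"tx":0,"ty":0,"tz":0,"roll":0,"jaw":0.4},{"tx":0,"ty":0,"tz":0,"roll":0,"jaw":0.4},{"tx":0,"ty":0,"tz":0,"roll":0,"jaw":0.4},{"tx":0,"ty":0,"tz":0,"roll":0,"jaw":0.4},{"tx":0,"ty":0,"tz":0,"roll":0,"jaw":0.4},{"tx":0,"ty":0,"tz":0,"roll":0,"jaw":0.4}]'|egrep 'pos|force|open'
python3 -m jog '[{"tx":0,"ty":0,"tz":-2,"roll":0,"jaw":0.4},{"tx":0,"ty":0,"tz":-4,"roll":0,"jaw":0.4},{"tx":0,"ty":0,"tz":-4,"roll":0,"jaw":0.4},{"tx":0,"ty":0,"tz":0,"roll":0,"jaw":0.4}]'|egrep 'open|force'
python3 -c "
from h import *
rows(.5515,-.1118,87.2,.055)"
```

```text
position: [0.6078, 0.2137, 0.0208]
force: [-0.3, -0.3, 0.3]
grasp_force: 0.0
position: [0.6081, 0.2141, 0.0214]
force: [-0.6, -0.8, 2.1]
opening: 0.677
grasp_force: 30.0
force: [0.9, 0.1, -0.5]
opening: 0.68
grasp_force: 30.0
{'t_cm': [0.78, 33.26, 7.03], 'yaw': np.float64(-102.0), 'z': np.float64(0.1268), 'j6': np.float64(111.5), 't': 34.5, 'F': [0.9, 0.1, -0.5], 'op': 0.68, 'roll': np.float64(-0.16), 't_after_roll': [-4.53, 32.97, 6.97]}
```

```bash
python3 -m jog '[{"tx":0,"ty":0,"tz":0,"roll":-0.08,"jaw":0.4},{"tx":0,"ty":0,"tz":0,"roll":-0.08,"jaw":0.4},{"tx":-0.6,"ty":4.1,"tz":0,"roll":0,"jaw":0.4},{"tx":-0.6,"ty":4.1,"tz":0,"roll":0,"jaw":0.4},{"tx":-0.6,"ty":4.1,"tz":0,"roll":0,"jaw":0.4},{"tx":-0.6,"ty":4.1,"tz":0,"roll":0,"jaw":0.4},{"tx":-0.6,"ty":4.1,"tz":0,"roll":0,"jaw":0.4},{"tx":-0.6,"ty":4.1,"tz":0,"roll":0,"jaw":0.4}]'|egrep 'open|force'
python3 -m jog '[{"tx":-0.5,"ty":4.1,"tz":0,"roll":0,"jaw":0.4},{"tx":-0.5,"ty":4.1,"tz":0,"roll":0,"jaw":0.4},{"tx":0,"ty":0,"tz":3,"roll":0,"jaw":0.4},{"tx":0,"ty":0,"tz":1.5,"roll":0,"jaw":0.4},{"tx":0,"ty":0,"tz":0,"roll":0,"jaw":0.4},{"tx":0,"ty":0,"tz":0,"roll":0,"jaw":0.4}]'|egrep 'open|force'
python3 -c "
from h import *
rows(.5515,-.1118,87.2,.058)"
```

```text
force: [0.8, -1.0, -0.3]
opening: 0.683
grasp_force: 30.0
force: [-0.1, -0.2, -1.1]
opening: 0.68
grasp_force: 30.0
{'t_cm': [0.6, 0.05, 1.74], 'yaw': np.float64(-92.8), 'z': np.float64(0.0755), 'j6': np.float64(69.8), 't': 35.9, 'F': [-0.1, -0.2, -1.1], 'op': 0.68, 'roll': np.float64(-0.0), 't_after_roll': [0.6, 0.05, 1.74]}
```

```bash
python3 -m jog '[{"tx":0.6,"ty":0,"tz":0,"roll":0,"jaw":0.4},{"tx":0,"ty":0,"tz":1,"roll":0,"jaw":0.4},{"tx":0,"ty":0,"tz":0.7,"roll":0,"jaw":0.4},{"tx":0,"ty":0,"tz":0,"roll":0,"jaw":0.4},{"tx":0,"ty":0,"tz":0,"roll":0,"jaw":0.4}]'|egrep 'pos|force'
python3 -m jog '[{"tx":0,"ty":0,"tz":0.1,"roll":0,"jaw":0.4},{"tx":0,"ty":0,"tz":0,"roll":0,"jaw":0.4}]'|egrep 'pos|force'
python3 -m jog '[{"tx":0,"ty":0,"tz":0.1,"roll":0,"jaw":0.4},{"tx":0,"ty":0,"tz":0,"roll":0,"jaw":0.4}]'|egrep 'pos|force'
python3 -m jog '[{"tx":0,"ty":0,"tz":0.05,"roll":0,"jaw":0.4},{"tx":0,"ty":0,"tz":0,"roll":0,"jaw":0.4}]'|egrep 'pos|force'
```

```text
position: [0.5515, -0.1112, 0.0586]
force: [-0.0, 0.2, -1.1]
grasp_force: 30.0
position: [0.5519, -0.1115, 0.058]
force: [-0.8, 0.4, -1.0]
grasp_force: 30.0
position: [0.5518, -0.1115, 0.057]
force: [-0.1, 0.1, 0.1]
grasp_force: 30.0
position: [0.5518, -0.1115, 0.0565]
force: [-0.0, -0.1, -1.2]
grasp_force: 30.0
```

```bash
python3 -m jog '[{"tx":0,"ty":0,"tz":0.1,"roll":0,"jaw":0.4},{"tx":0,"ty":0,"tz":0,"roll":0,"jaw":0.4}]'|egrep 'pos|force'
python3 -m jog '[{"tx":0,"ty":0,"tz":0,"roll":0,"jaw":0.78},{"tx":0,"ty":0,"tz":0,"roll":0,"jaw":0.78},{"tx":0,"ty":0,"tz":0,"roll":0,"jaw":0.78},{"tx":0,"ty":0,"tz":-2,"roll":0,"jaw":0.78},{"tx":0,"ty":0,"tz":-4,"roll":0,"jaw":0.78},{"tx":0,"ty":-3,"tz":0,"roll":0,"jaw":0.4},{"tx":0,"ty":-3,"tz":0,"roll":0,"jaw":0.4}]'|egrep 'open|force'
python3 -m jog '[{"tx":0,"ty":0,"tz":0,"roll":-0.142,"jaw":0.4},{"tx":0,"ty":0,"tz":0,"roll":-0.142,"jaw":0.4},{"tx":0,"ty":0,"tz":0,"roll":-0.142,"jaw":0.4},{"tx":0,"ty":0,"tz":0,"roll":-0.142,"jaw":0.4},{"tx":0,"ty":0,"tz":0,"roll":-0.142,"jaw":0.4},{"tx":0,"ty":0,"tz":0,"roll":-0.142,"jaw":0.4},{"tx":0,"ty":0,"tz":0,"roll":-0.142,"jaw":0.4},{"tx":0,"ty":0,"tz":0,"roll":-0.142,"jaw":0.4}]'|egrep 'pos'
python3 -m jog '[{"tx":0,"ty":0,"tz":0,"roll":-0.142,"jaw":0.4},{"tx":0,"ty":0,"tz":0,"roll":-0.142,"jaw":0.4},{"tx":0,"ty":0,"tz":0,"roll":-0.142,"jaw":0.4},{"tx":0,"ty":0,"tz":0,"roll":0,"jaw":0.4},{"tx":0,"ty":0,"tz":0,"roll":0,"jaw":0.4}]'|egrep 'pos|open'
python3 - <<'E'
from h import *
rows(.5545,-.055,-2.8,.034)
c=cam("scene")
cv2.imwrite("pics/s3.png",cv2.resize(c["img"][165:240,160:260,::-1],None,fx=8,fy=8,interpolation=cv2.INTER_CUBIC))
E
```

```text
position: [0.5519, -0.1115, 0.0554]
force: [0.7, -0.4, -1.0]
grasp_force: 30.0
force: [-0.5, 0.5, -0.0]
opening: 0.671
grasp_force: 0.0
position: [0.5547, -0.0515, 0.1155]
position: [0.5548, -0.0516, 0.1155]
opening: 0.399
{'t_cm': [-0.35, -0.01, 8.15], 'yaw': np.float64(-3.5), 'z': np.float64(0.1155), 'j6': np.float64(-13.3), 't': 39.2, 'F': [0.6, -0.8, 0.0], 'op': 0.399, 'roll': np.float64(-0.012), 't_after_roll': [-0.35, -0.02, 8.15]}
```

View pics/s3.png

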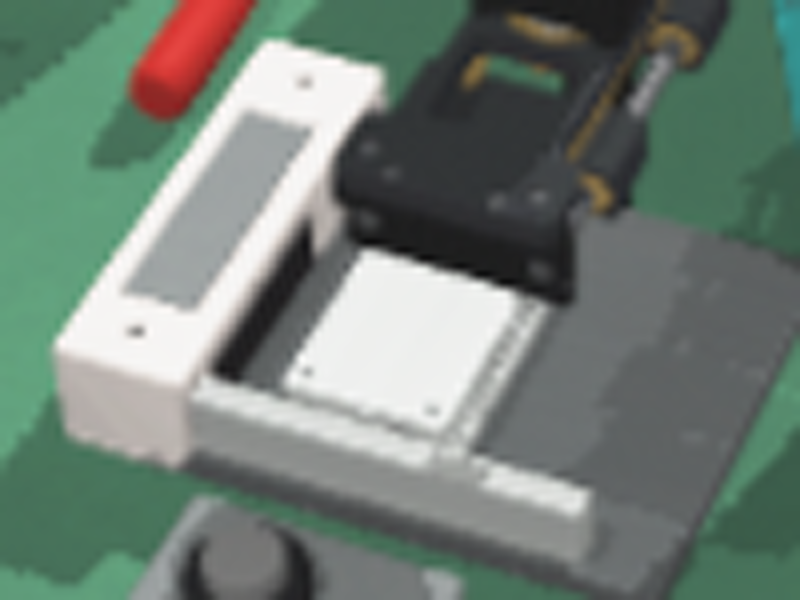

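```bash
python3 -m jog '[{"tx":0,"ty":0,"tz":3,"roll":-0.012,"jaw":0.4},{"tx":0,"ty":0,"tz":3,"roll":0,"jaw":0.4},{"tx":0,"ty":0,"tz":2,"roll":0,"jaw":0.4},{"tx":0,"ty":0,"tz":0.4,"roll":0,"jaw":0.4},{"tx":0,"ty":0,"tz":0,"roll":0,"jaw":0.4},{"tx":0,"ty":0,"tz":0,"roll":0,"jaw":0.4}]'|egrep 'pos|force|rot'
python3 -c "
from h import *
rows(.5545,-.070,-2.8,.031)"
```

```text
position: [0.5556, -0.0518, 0.0322]
tcp_rot: [[0.047, 0.999, 0.002], [0.999, -0.047, -0.0], [-0.0, 0.002, -1.0]]
force: [-0.2, 0.3, 0.6]
grasp_force: 0.0
{'t_cm': [-1.83, -0.02, 0.12], 'yaw': np.float64(-2.7), 'z': np.float64(0.0322), 'j6': np.float64(-14.1), 't': 39.9, 'F': [-0.2, 0.3, 0.6], 'op': 0.4, 'roll': np.float64(0.002), 't_after_roll': [-1.83, -0.02, 0.12]}
```

```bash
python3 -m jog '[{"tx":-0.8,"ty":0,"tz":0.1,"roll":0,"jaw":0.4},{"tx":-0.5,"ty":0,"tz":0,"roll":0,"jaw":0.4},{"tx":-0.3,"ty":0,"tz":0,"roll":0,"jaw":0.4},{"tx":-0.3,"ty":0,"tz":0,"roll":0,"jaw":0.4},{"tx":-0.3,"ty":0,"tz":0,"roll":0,"jaw":0.4},{"tx":-0.3,"ty":0,"tz":0,"roll":0,"jaw":0.4},{"tx":-0.3,"ty":0,"tz":0,"roll":0,"jaw":0.4},{"tx":-0.3,"ty":0,"tz":0,"roll":0,"jaw":0.4}]'|egrep 'pos|force'
python3 -m jog '[{"tx":-0.3,"ty":0,"tz":0,"roll":0,"jaw":0.4},{"tx":-0.3,"ty":0,"tz":0,"roll":0,"jaw":0.4},{"tx":-0.3,"ty":0,"tz":0,"roll":0,"jaw":0.4},{"tx":0,"ty":0,"tz":0,"roll":0,"jaw":0.4}]'|egrep 'pos|force'
python3 -m jog '[{"tx":-0.2,"ty":0,"tz":0,"roll":0,"jaw":0.4},{"tx":0,"ty":0,"tz":0,"roll":0,"jaw":0.4}]'|egrep 'pos|force'
```

```text
position: [0.5533, -0.0824, 0.0305]
force: [0.9, 3.8, 2.6]
grasp_force: 1.8
position: [0.5529, -0.0922, 0.0303]
force: [-0.7, 1.8, 0.5]
grasp_force: 0.6
position: [0.5528, -0.0939, 0.0303]
force: [-0.2, 1.4, 2.0]
grasp_force: 0.7
```

```bash
for i in 1; do
python3 -m jog '[{"tx":-0.2,"ty":0,"tz":0,"roll":0,"jaw":0.4},{"tx":0,"ty":0,"tz":0,"roll":0,"jaw":0.4}]'|egrep 'pos|force'
python3 -m jog '[{"tx":-0.1,"ty":0,"tz":0,"roll":0,"jaw":0.4},{"tx":0,"ty":0,"tz":0,"roll":0,"jaw":0.4}]'|egrep 'pos|force'
python3 -m jog '[{"tx":-0.1,"ty":0,"tz":0,"roll":0,"jaw":0.4},{"tx":0,"ty":0,"tz":0,"roll":0,"jaw":0.4}]'|egrep 'pos|force'; done
```

```text
position: [0.5527, -0.0958, 0.0303]
force: [0.2, 0.8, 0.9]
grasp_force: 0.8
position: [0.5526, -0.0966, 0.0303]
force: [-0.2, 2.5, -0.1]
grasp_force: 1.1
position: [0.5526, -0.0973, 0.0303]
force: [-0.3, 4.3, 0.9]
grasp_force: 1.8
```

```bash
python3 -m jog '[{"tx":-0.1,"ty":0,"tz":0,"roll":0,"jaw":0.4},{"tx":0,"ty":0,"tz":0,"roll":0,"jaw":0.4}]'|egrep 'pos|force'
python3 -m jog '[{"tx":-0.1,"ty":0,"tz":0,"roll":0,"jaw":0.4},{"tx":0,"ty":0,"tz":0,"roll":0,"jaw":0.4}]'|egrep 'pos|force'
python3 -m jog '[{"tx":-0.1,"ty":0,"tz":0,"roll":0,"jaw":0.4},{"tx":0,"ty":0,"tz":0,"roll":0,"jaw":0.4}]'|egrep 'pos|force'
```

```text
position: [0.5525, -0.0982, 0.0304]
force: [1.2, 3.9, 0.3]
grasp_force: 2.5
position: [0.5526, -0.0987, 0.0304]
force: [1.9, 6.5, -0.5]
grasp_force: 3.4
position: [0.5526, -0.0988, 0.0304]
force: [1.7, 10.1, 0.7]
grasp_force: 5.1
```

```bash
python3 -m jog '[{"tx":-0.1,"ty":0,"tz":0,"roll":0,"jaw":0.4},{"tx":0,"ty":0,"tz":0,"roll":0,"jaw":0.4},{"tx":0.4,"ty":0,"tz":0,"roll":0,"jaw":0.4},{"tx":1.5,"ty":0,"tz":0,"roll":0,"jaw":0.4},{"tx":0,"ty":0,"tz":-4,"roll":0,"jaw":0.1},{"tx":0,"ty":-3,"tz":-4,"roll":0,"jaw":0.1},{"tx":0,"ty":-3,"tz":0,"roll":0,"jaw":0.1}]'|egrep 'force'
python3 -m jog '[{"tx":0,"ty":0,"tz":0,"roll":0.143,"jaw":0.1},{"tx":0,"ty":0,"tz":0,"roll":0.143,"jaw":0.1},{"tx":0,"ty":0,"tz":0,"roll":0.143,"jaw":0.1},{"tx":0,"ty":0,"tz":0,"roll":0.143,"jaw":0.1},{"tx":0,"ty":0,"tz":0,"roll":0.143,"jaw":0.1},{"tx":0,"ty":0,"tz":0,"roll":0.143,"jaw":0.1},{"tx":0,"ty":0,"tz":0,"roll":0.143,"jaw":0.1},{"tx":0,"ty":0,"tz":0,"roll":0.143,"jaw":0.1}]'|egrep 'pos'
python3 -m jog '[{"tx":0,"ty":0,"tz":0,"roll":0.143,"jaw":0.1},{"tx":0,"ty":0,"tz":0,"roll":0.143,"jaw":0.1},{"tx":0,"ty":0,"tz":0,"roll":0.141,"jaw":0.1},{"tx":0,"ty":0,"tz":0,"roll":0,"jaw":0.1},{"tx":0,"ty":0,"tz":0,"roll":0,"jaw":0.1}]'|egrep 'pos|open'
python3 - <<'E'
from h import *
rows(.481,-.1323,87.2,.031)
c=cam("scene")
cv2.imwrite("pics/s4.png",cv2.resize(c["img"][165:240,160:260,::-1],None,fx=8,fy=8,interpolation=cv2.INTER_CUBIC))
E
```

```text
force: [1.0, 0.2, -0.6]
grasp_force: 0.0
position: [0.4935, -0.0799, 0.1106]
position: [0.4935, -0.0798, 0.1105]
opening: 0.1
{'t_cm': [-1.02, 5.29, 7.96], 'yaw': np.float64(-92.5), 'z': np.float64(0.1105), 'j6': np.float64(70.5), 't': 44.5, 'F': [-0.4, 0.1, -0.4], 'op': 0.1, 'roll': np.float64(0.006), 't_after_roll': [-0.99, 5.3, 7.96]}
```

View pics/s4.png

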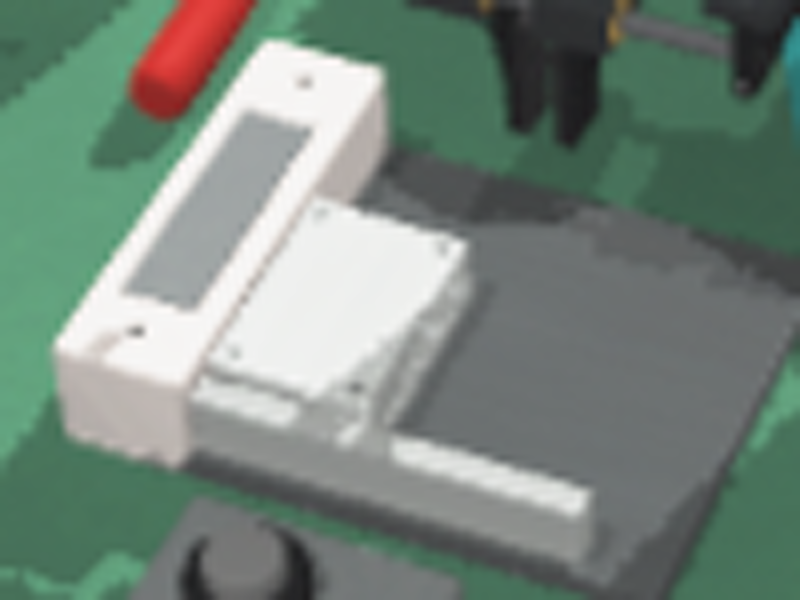

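The stack is now flush along the marking unit, with only a small gap left at the steel stop. Next I push it in +x.

```bash
python3 -m jog '[{"tx":-0.5,"ty":2.6,"tz":0,"roll":0.006,"jaw":0.1},{"tx":-0.5,"ty":2.6,"tz":0,"roll":0,"jaw":0.1},{"tx":0,"ty":0,"tz":3,"roll":0,"jaw":0.1},{"tx":0,"ty":0,"tz":3,"roll":0,"jaw":0.1},{"tx":0,"ty":0,"tz":1.8,"roll":0,"jaw":0.1},{"tx":0,"ty":0,"tz":0.1,"roll":0,"jaw":0.1},{"tx":0,"ty":0,"tz":0,"roll":0,"jaw":0.1}]'|egrep 'pos|force|rot'
python3 -m jog '[{"tx":0.5,"ty":0,"tz":0,"roll":0,"jaw":0.1},{"tx":0.5,"ty":0,"tz":0,"roll":0,"jaw":0.1},{"tx":0.3,"ty":0,"tz":0,"roll":0,"jaw":0.1},{"tx":0.3,"ty":0,"tz":0,"roll":0,"jaw":0.1},{"tx":0,"ty":0,"tz":0,"roll":0,"jaw":0.1}]'|egrep 'pos|force'
```

```text
position: [0.4808, -0.1312, 0.031]
tcp_rot: [[0.999, -0.051, -0.001], [-0.051, -0.999, 0.0], [-0.001, -0.0, -1.0]]
force: [0.5, 0.7, -0.3]
grasp_force: 0.0
position: [0.4973, -0.132, 0.0317]
force: [-0.1, -0.3, 0.1]
grasp_force: 0.0
```

```bash
python3 -m jog '[{"tx":0.2,"ty":0,"tz":0,"roll":0,"jaw":0.1},{"tx":0.1,"ty":0,"tz":0,"roll":0,"jaw":0.1},{"tx":0,"ty":0,"tz":0,"roll":0,"jaw":0.1}]'|egrep 'pos|force'
python3 -m jog '[{"tx":0.1,"ty":0,"tz":0,"roll":0,"jaw":0.1},{"tx":0.1,"ty":0,"tz":0,"roll":0,"jaw":0.1},{"tx":0,"ty":0,"tz":0,"roll":0,"jaw":0.1}]'|egrep 'pos|force'
python3 -m jog '[{"tx":0.1,"ty":0,"tz":0,"roll":0,"jaw":0.1},{"tx":0,"ty":0,"tz":0,"roll":0,"jaw":0.1}]'|egrep 'pos|force'
python3 -m jog '[{"tx":0.1,"ty":0,"tz":0,"roll":0,"jaw":0.1},{"tx":0,"ty":0,"tz":0,"roll":0,"jaw":0.1}]'|egrep 'pos|force'
```

```text
position: [0.4986, -0.1316, 0.0313]
force: [-3.9, 0.5, 3.2]
grasp_force: 1.8
position: [0.5011, -0.1319, 0.0313]
force: [-4.1, 0.5, 2.9]
grasp_force: 2.5
position: [0.5018, -0.1319, 0.0313]
force: [-6.0, 1.3, 3.2]
grasp_force: 2.8
position: [0.5019, -0.1318, 0.0313]
force: [-6.8, -0.8, 5.0]
grasp_force: 3.6
```

```bash
python3 -m jog '[{"tx":0.1,"ty":0,"tz":0,"roll":0,"jaw":0.1},{"tx":0,"ty":0,"tz":0,"roll":0,"jaw":0.1}]'|egrep 'pos|force'
python3 -m jog '[{"tx":0.1,"ty":0,"tz":0,"roll":0,"jaw":0.1},{"tx":0,"ty":0,"tz":0,"roll":0,"jaw":0.1}]'|egrep 'pos|force'
```

```text
position: [0.5021, -0.1317, 0.0313]
force: [-9.3, -0.8, 5.1]
grasp_force: 4.4
position: [0.5023, -0.1316, 0.0313]
force: [-9.7, -1.6, 7.2]
grasp_force: 5.2
```

```bash
python3 -m jog '[{"tx":-0.4,"ty":0,"tz":0,"roll":0,"jaw":0.1},{"tx":-1.5,"ty":0,"tz":0,"roll":0,"jaw":0.1},{"tx":-1,"ty":0,"tz":-4,"roll":0,"jaw":0.1},{"tx":-1,"ty":-4,"tz":-4,"roll":0,"jaw":0.1},{"tx":0,"ty":-4,"tz":0,"roll":0,"jaw":0.1},{"tx":0,"ty":0,"tz":0,"roll":0,"jaw":0.1},{"tx":0,"ty":0,"tz":0,"roll":0,"jaw":0.1}]'|egrep 'pos|force'
python3 - <<'E'
from h import *
rows(.554,-.0518,-2.8,.031)
v=[]
for n,a,b in(("scene",175,180),("top",260,172)):
    c=cam(n); v.append(cv2.resize(c["img"][b:b+60,a:a+66,::-1],None,fx=6,fy=6,interpolation=cv2.INTER_CUBIC))
cv2.imwrite("pics/s5.png",np.hstack(v))
E
```

```text
position: [0.4742, -0.0558, 0.1068]
force: [-0.5, -0.4, 0.0]
grasp_force: 0.0
{'t_cm': [7.91, -0.81, 7.61], 'yaw': np.float64(-92.9), 'z': np.float64(0.1068), 'j6': np.float64(72.7), 't': 47.8, 'F': [-0.5, -0.4, 0.0], 'op': 0.099, 'roll': np.float64(1.57), 't_after_roll': [-0.83, -7.96, 7.56]}
```

View pics/s5.png

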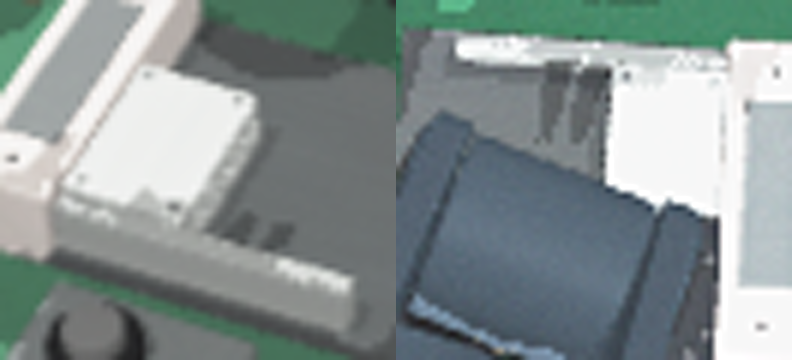

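The picture shows the stack against the unit and the stop. I'll give a second light tap on both sides to square it.

```bash
python3 -m jog '[{"tx":0,"ty":0,"tz":0,"roll":-0.143,"jaw":0.4},{"tx":0,"ty":0,"tz":0,"roll":-0.143,"jaw":0.4},{"tx":0,"ty":0,"tz":0,"roll":-0.143,"jaw":0.4},{"tx":0,"ty":0,"tz":0,"roll":-0.143,"jaw":0.4},{"tx":0,"ty":0,"tz":0,"roll":-0.143,"jaw":0.4},{"tx":0,"ty":0,"tz":0,"roll":-0.143,"jaw":0.4},{"tx":0,"ty":0,"tz":0,"roll":-0.143,"jaw":0.4},{"tx":0,"ty":0,"tz":0,"roll":-0.143,"jaw":0.4}]'|egrep 'pos'
python3 -m jog '[{"tx":0,"ty":0,"tz":0,"roll":-0.143,"jaw":0.4},{"tx":0,"ty":0,"tz":0,"roll":-0.143,"jaw":0.4},{"tx":0,"ty":0,"tz":0,"roll":-0.141,"jaw":0.4},{"tx":0.4,"ty":4,"tz":0,"roll":0,"jaw":0.4},{"tx":0.4,"ty":4,"tz":0,"roll":0,"jaw":0.4},{"tx":0,"ty":0,"tz":0,"roll":0,"jaw":0.4},{"tx":0,"ty":0,"tz":0,"roll":0,"jaw":0.4}]'|egrep 'pos|open'
python3 -c "
from h import *
rows(.5545,-.075,-2.8,.031)"
```

```text
position: [0.4729, -0.0575, 0.1057]
position: [0.5533, -0.0533, 0.1055]
opening: 0.401
{'t_cm': [-2.16, 0.23, 7.45], 'yaw': np.float64(-3.0), 'z': np.float64(0.1055), 'j6': np.float64(-14.0), 't': 49.4, 'F': [0.1, 1.4, -0.0], 'op': 0.401, 'roll': np.float64(-0.004), 't_after_roll': [-2.16, 0.22, 7.45]}
```

```bash
python3 -m jog '[{"tx":-0.5,"ty":0,"tz":3,"roll":-0.004,"jaw":0.4},{"tx":-0.5,"ty":0,"tz":3,"roll":0,"jaw":0.4},{"tx":0,"ty":0,"tz":1.4,"roll":0,"jaw":0.4},{"tx":0,"ty":0,"tz":0,"roll":0,"jaw":0.4},{"tx":-1,"ty":0,"tz":0,"roll":0,"jaw":0.4},{"tx":-1,"ty":0,"tz":0,"roll":0,"jaw":0.4},{"tx":-1,"ty":0,"tz":0,"roll":0,"jaw":0.4},{"tx":0,"ty":0,"tz":0,"roll":0,"jaw":0.4}]'|egrep 'pos|force'
python3 -m jog '[{"tx":-0.2,"ty":0,"tz":0,"roll":0,"jaw":0.4},{"tx":0,"ty":0,"tz":0,"roll":0,"jaw":0.4}]'|egrep 'pos|force'
python3 -m jog '[{"tx":-0.2,"ty":0,"tz":0,"roll":0,"jaw":0.4},{"tx":0,"ty":0,"tz":0,"roll":0,"jaw":0.4}]'|egrep 'pos|force'
python3 -m jog '[{"tx":-0.1,"ty":0,"tz":0,"roll":0,"jaw":0.4},{"tx":0,"ty":0,"tz":0,"roll":0,"jaw":0.4}]'|egrep 'pos|force'
```

```text
position: [0.551, -0.094, 0.0328]
force: [0.7, -0.0, -0.5]
grasp_force: 0.0
position: [0.5503, -0.0941, 0.0324]
force: [-0.5, 0.3, 0.4]
grasp_force: 0.0
position: [0.5503, -0.0959, 0.0323]
force: [-0.3, -0.3, 1.1]
grasp_force: 0.0
position: [0.5503, -0.0969, 0.0323]
force: [0.3, -0.6, 0.0]
grasp_force: 0.0
```

```bash
python3 -m jog '[{"tx":-0.2,"ty":0,"tz":0,"roll":0,"jaw":0.4},{"tx":0,"ty":0,"tz":0,"roll":0,"jaw":0.4}]'|egrep 'pos|force'
python3 -m jog '[{"tx":-0.1,"ty":0,"tz":0,"roll":0,"jaw":0.4},{"tx":0,"ty":0,"tz":0,"roll":0,"jaw":0.4}]'|egrep 'pos|force'
python3 -m jog '[{"tx":-0.1,"ty":0,"tz":0,"roll":0,"jaw":0.4},{"tx":0,"ty":0,"tz":0,"roll":0,"jaw":0.4}]'|egrep 'pos|force'
```

```text
position: [0.5499, -0.0986, 0.0322]
force: [0.6, 2.5, 0.9]
grasp_force: 0.9
position: [0.5498, -0.0987, 0.0322]
force: [0.6, 5.3, 0.3]
grasp_force: 2.8
position: [0.5499, -0.0987, 0.0322]
force: [2.5, 8.7, 0.5]
grasp_force: 4.5
```

```bash
python3 -m jog '[{"tx":0.4,"ty":0,"tz":0,"roll":0,"jaw":0.4},{"tx":1.5,"ty":0,"tz":0,"roll":0,"jaw":0.4},{"tx":0,"ty":0,"tz":-4,"roll":0,"jaw":0.1},{"tx":0,"ty":-3,"tz":-4,"roll":0,"jaw":0.1},{"tx":0,"ty":-3,"tz":0,"roll":0,"jaw":0.1}]'|egrep 'force'
python3 -m jog '[{"tx":0,"ty":0,"tz":0,"roll":0.143,"jaw":0.1},{"tx":0,"ty":0,"tz":0,"roll":0.143,"jaw":0.1},{"tx":0,"ty":0,"tz":0,"roll":0.143,"jaw":0.1},{"tx":0,"ty":0,"tz":0,"roll":0.143,"jaw":0.1},{"tx":0,"ty":0,"tz":0,"roll":0.143,"jaw":0.1},{"tx":0,"ty":0,"tz":0,"roll":0.143,"jaw":0.1},{"tx":0,"ty":0,"tz":0,"roll":0.143,"jaw":0.1},{"tx":0,"ty":0,"tz":0,"roll":0.143,"jaw":0.1}]'|egrep 'pos'
python3 -m jog '[{"tx":0,"ty":0,"tz":0,"roll":0.143,"jaw":0.1},{"tx":0,"ty":0,"tz":0,"roll":0.143,"jaw":0.1},{"tx":0,"ty":0,"tz":0,"roll":0.141,"jaw":0.1},{"tx":0,"ty":0,"tz":0,"roll":0,"jaw":0.1},{"tx":0,"ty":0,"tz":0,"roll":0,"jaw":0.1}]'|egrep 'pos|open'
python3 - <<'E'
from h import *
rows(.481,-.1315,87.2,.031)
E
```

```text
force: [0.5, 0.2, -0.0]
grasp_force: 0.0
position: [0.491, -0.0787, 0.1123]
position: [0.491, -0.0788, 0.1123]
opening: 0.1
{'t_cm': [-0.76, 5.31, 8.13], 'yaw': np.float64(-92.6), 'z': np.float64(0.1123), 'j6': np.float64(70.6), 't': 53.2, 'F': [-0.3, 1.1, -0.2], 'op': 0.1, 'roll': np.float64(0.004), 't_after_roll': [-0.74, 5.31, 8.13]}
```

```bash
python3 -m jog '[{"tx":-0.4,"ty":2.6,"tz":0,"roll":0.004,"jaw":0.1},{"tx":-0.4,"ty":2.6,"tz":0,"roll":0,"jaw":0.1},{"tx":0,"ty":0,"tz":3,"roll":0,"jaw":0.1},{"tx":0,"ty":0,"tz":3,"roll":0,"jaw":0.1},{"tx":0,"ty":0,"tz":2,"roll":0,"jaw":0.1},{"tx":0,"ty":0,"tz":0,"roll":0,"jaw":0.1},{"tx":0,"ty":0,"tz":0,"roll":0,"jaw":0.1}]'|egrep 'pos|force|rot'
python3 -m jog '[{"tx":0.5,"ty":0,"tz":0,"roll":0,"jaw":0.1},{"tx":0.5,"ty":0,"tz":0,"roll":0,"jaw":0.1},{"tx":0.5,"ty":0,"tz":0,"roll":0,"jaw":0.1},{"tx":0.3,"ty":0,"tz":0,"roll":0,"jaw":0.1},{"tx":0,"ty":0,"tz":0,"roll":0,"jaw":0.1}]'|egrep 'pos|force'
python3 -m jog '[{"tx":0.1,"ty":0,"tz":0,"roll":0,"jaw":0.1},{"tx":0,"ty":0,"tz":0,"roll":0,"jaw":0.1}]'|egrep 'pos|force'
python3 -m jog '[{"tx":0.1,"ty":0,"tz":0,"roll":0,"jaw":0.1},{"tx":0,"ty":0,"tz":0,"roll":0,"jaw":0.1}]'|egrep 'pos|force'
```

```text
position: [0.4803, -0.1305, 0.0319]
tcp_rot: [[0.999, -0.05, -0.001], [-0.05, -0.999, 0.0], [-0.001, -0.0, -1.0]]
force: [0.1, -0.7, 0.1]
grasp_force: 0.0
position: [0.4993, -0.1318, 0.0325]
force: [-0.0, 0.2, 0.0]
grasp_force: 0.0
position: [0.4993, -0.1315, 0.0323]
force: [-0.4, 0.2, -0.3]
grasp_force: 0.0
position: [0.5004, -0.1317, 0.0322]
force: [0.2, 0.3, 0.2]
grasp_force: 0.0
```

```bash
python3 -m jog '[{"tx":0.1,"ty":0,"tz":0,"roll":0,"jaw":0.1},{"tx":0,"ty":0,"tz":0,"roll":0,"jaw":0.1}]'|egrep 'pos|force'
python3 -m jog '[{"tx":0.1,"ty":0,"tz":0,"roll":0,"jaw":0.1},{"tx":0,"ty":0,"tz":0,"roll":0,"jaw":0.1}]'|egrep 'pos|force'
python3 -m jog '[{"tx":0.1,"ty":0,"tz":0,"roll":0,"jaw":0.1},{"tx":0,"ty":0,"tz":0,"roll":0,"jaw":0.1}]'|egrep 'pos|force'
python3 -m jog '[{"tx":0.1,"ty":0,"tz":0,"roll":0,"jaw":0.1},{"tx":0,"ty":0,"tz":0,"roll":0,"jaw":0.1}]'|egrep 'pos|force'
```

```text
position: [0.5015, -0.1318, 0.0323]
force: [-0.8, -0.5, -0.4]
grasp_force: 0.0
position: [0.502, -0.1317, 0.0322]
force: [-0.9, -1.4, -0.8]
grasp_force: 0.5
position: [0.5022, -0.1315, 0.0321]
force: [-2.6, -1.6, 1.7]
grasp_force: 1.8
position: [0.5024, -0.1314, 0.0321]
force: [-5.7, -1.4, 3.1]
grasp_force: 2.9
```

```bash
python3 -m jog '[{"tx":0.2,"ty":0,"tz":0,"roll":0,"jaw":0.1},{"tx":0,"ty":0,"tz":0,"roll":0,"jaw":0.1}]'|egrep 'pos|force'
python3 -m jog '[{"tx":-0.5,"ty":0,"tz":0,"roll":0,"jaw":0.1},{"tx":-1.5,"ty":0,"tz":0,"roll":0,"jaw":0.1},{"tx":-1,"ty":0,"tz":-4,"roll":0,"jaw":0},{"tx":0,"ty":-4,"tz":-4,"roll":0,"jaw":0},{"tx":0,"ty":-4,"tz":-1,"roll":0,"jaw":0},{"tx":0,"ty":-4,"tz":0,"roll":0,"jaw":0},{"tx":0,"ty":-4,"tz":0,"roll":0,"jaw":0},{"tx":0,"ty":0,"tz":0,"roll":0,"jaw":0}]'|egrep 'pos|force'
python3 - <<'E'
from h import *
rows(.6898,-.1142,None,.1)
v=[]
for n,a,b in(("scene",175,180),("top",275,172)):
    c=cam(n); v.append(cv2.resize(c["img"][b:b+60,a:a+66,::-1],None,fx=6,fy=6,interpolation=cv2.INTER_CUBIC))
cv2.imwrite("pics/s6.png",np.hstack(v))
E
```

```text
position: [0.5029, -0.131, 0.0321]
force: [-7.9, -2.2, 6.2]
grasp_force: 4.1
position: [0.4849, 0.0288, 0.1181]
force: [-0.1, 0.1, -0.2]
grasp_force: 0.0
{'t_cm': [21.14, 13.33, 1.84], 'yaw': np.float64(-92.7), 'z': np.float64(0.1181), 'j6': np.float64(82.7), 't': 56.6, 'F': [-0.1, 0.1, -0.2], 'op': 0.006}
```

View pics/s6.png

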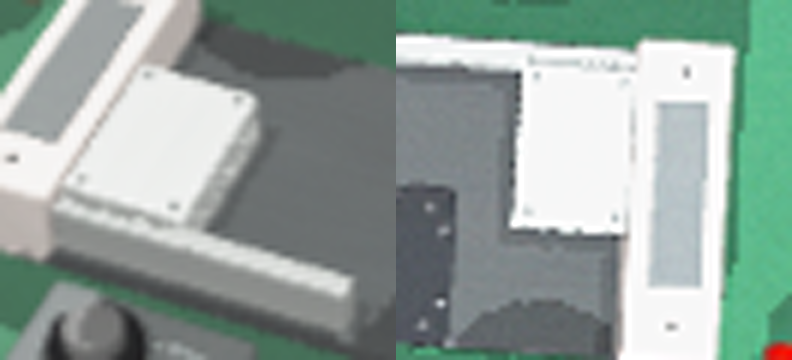

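Both views show the stack tight against the unit and the stop. The last x tap crept 0.5 mm, so I'll tap once more, lower and firmer, to be sure the bottom plate seats.

```bash
python3 -m jog '[{"tx":0,"ty":4.2,"tz":0,"roll":0,"jaw":0.1},{"tx":0,"ty":4.2,"tz":0,"roll":0,"jaw":0.1},{"tx":-0.6,"ty":4.2,"tz":0,"roll":0,"jaw":0.1},{"tx":-0.6,"ty":3.6,"tz":0,"roll":0,"jaw":0.1},{"tx":0,"ty":0,"tz":4,"roll":0,"jaw":0.1},{"tx":0,"ty":0,"tz":3,"roll":0,"jaw":0.1},{"tx":0,"ty":0,"tz":1.4,"roll":0,"jaw":0.1},{"tx":0,"ty":0,"tz":0,"roll":0,"jaw":0.1}]'|egrep 'pos|force'
python3 -c "
from h import *
rows(.499,-.1335,87.2,.0295)"
```

```text
position: [0.4631, -0.1378, 0.0317]
force: [0.4, -0.6, -0.9]
grasp_force: 0.0
{'t_cm': [3.57, -0.63, 0.21], 'yaw': np.float64(-93.2), 'z': np.float64(0.0317), 'j6': np.float64(63.3), 't': 57.5, 'F': [0.4, -0.6, -0.9], 'op': 0.103, 'roll': np.float64(-0.006), 't_after_roll': [3.57, -0.6, 0.21]}
```

```bash
python3 -m jog '[{"tx":0.9,"ty":-0.3,"tz":0.2,"roll":0,"jaw":0.1},{"tx":1,"ty":-0.3,"tz":0,"roll":0,"jaw":0.1},{"tx":1,"ty":0,"tz":0,"roll":0,"jaw":0.1},{"tx":0.4,"ty":0,"tz":0,"roll":0,"jaw":0.1},{"tx":0,"ty":0,"tz":0,"roll":0,"jaw":0.1},{"tx":0,"ty":0,"tz":0,"roll":0,"jaw":0.1}]'|egrep 'pos|force|rot'
python3 -m jog '[{"tx":0.3,"ty":0,"tz":0,"roll":0,"jaw":0.1},{"tx":0,"ty":0,"tz":0,"roll":0,"jaw":0.1}]'|egrep 'pos|force|rot'
python3 -m jog '[{"tx":0.2,"ty":0,"tz":0,"roll":0,"jaw":0.1},{"tx":0,"ty":0,"tz":0,"roll":0,"jaw":0.1}]'|egrep 'pos|force|rot'
```

```text
position: [0.4974, -0.1319, 0.0319]
tcp_rot: [[0.999, -0.052, 0.0], [-0.052, -0.999, -0.0], [0.0, 0.0, -1.0]]
force: [-0.3, -0.9, 0.4]
grasp_force: 0.0
position: [0.5006, -0.1324, 0.0317]
tcp_rot: [[0.999, -0.052, 0.0], [-0.052, -0.999, -0.0], [0.0, 0.0, -1.0]]
force: [0.4, -0.8, -0.2]
grasp_force: 0.0
position: [0.5023, -0.1324, 0.0316]
tcp_rot: [[0.999, -0.052, -0.0], [-0.052, -0.999, 0.0], [-0.0, -0.0, -1.0]]
force: [-0.7, -0.1, 0.6]
grasp_force: 0.0
```

```bash
python3 -m jog '[{"tx":-0.2,"ty":0,"tz":0.15,"roll":0,"jaw":0.1},{"tx":0.2,"ty":0,"tz":0,"roll":0,"jaw":0.1},{"tx":0,"ty":0,"tz":0,"roll":0,"jaw":0.1}]'|egrep 'pos|force'
python3 -m jog '[{"tx":0.2,"ty":0,"tz":0,"roll":0,"jaw":0.1},{"tx":0,"ty":0,"tz":0,"roll":0,"jaw":0.1}]'|egrep 'pos|force'
python3 -m jog '[{"tx":0.2,"ty":0,"tz":0,"roll":0,"jaw":0.1},{"tx":0,"ty":0,"tz":0,"roll":0,"jaw":0.1}]'|egrep 'pos|force|rot'
python3 -m jog '[{"tx":0.2,"ty":0,"tz":0,"roll":0,"jaw":0.1},{"tx":0,"ty":0,"tz":0,"roll":0,"jaw":0.1}]'|egrep 'pos|force|rot'
```

```text
position: [0.5024, -0.1324, 0.03]
force: [-0.3, -0.3, 0.2]
grasp_force: 0.0
position: [0.5028, -0.1322, 0.03]
force: [-3.6, -0.8, 1.7]
grasp_force: 2.2
position: [0.5031, -0.1319, 0.0299]
tcp_rot: [[0.999, -0.051, -0.007], [-0.051, -0.999, 0.002], [-0.007, -0.002, -1.0]]
force: [-9.0, -2.0, 3.9]
grasp_force: 3.8
position: [0.5032, -0.1317, 0.0298]
tcp_rot: [[0.999, -0.051, -0.011], [-0.051, -0.999, 0.003], [-0.011, -0.003, -1.0]]
force: [-11.3, -4.6, 6.5]
grasp_force: 5.6
```

```bash
python3 -m jog '[{"tx":-1,"ty":0,"tz":0,"roll":0,"jaw":0.1},{"tx":0,"ty":0,"tz":0,"roll":0,"jaw":0.1},{"tx":0.6,"ty":0,"tz":0,"roll":0,"jaw":0.1},{"tx":0,"ty":0,"tz":0,"roll":0,"jaw":0.1},{"tx":-0.6,"ty":0,"tz":0,"roll":0,"jaw":0.1},{"tx":0.6,"ty":0,"tz":0,"roll":0,"jaw":0.1},{"tx":0,"ty":0,"tz":0,"roll":0,"jaw":0.1}]'|egrep 'pos|force|rot'
python3 -m jog '[{"tx":0.1,"ty":0,"tz":0,"roll":0,"jaw":0.1},{"tx":0,"ty":0,"tz":0,"roll":0,"jaw":0.1}]'|egrep 'pos|force'
python3 -m jog '[{"tx":-0.6,"ty":0,"tz":0,"roll":0,"jaw":0.1},{"tx":-2,"ty":0,"tz":0,"roll":0,"jaw":0.1},{"tx":-1,"ty":0,"tz":-4,"roll":0,"jaw":0},{"tx":0,"ty":0,"tz":-4,"roll":0,"jaw":0},{"tx":0,"ty":-4,"tz":-1,"roll":0,"jaw":0},{"tx":0,"ty":-4,"tz":0,"roll":0,"jaw":0},{"tx":0,"ty":0,"tz":0,"roll":0,"jaw":0},{"tx":0,"ty":0,"tz":0,"roll":0,"jaw":0}]'|egrep 'pos'
python3 -c "
from h import *
rows(.554,-.0518,-2.8)"
```

```text
position: [0.5031, -0.132, 0.0299]
tcp_rot: [[0.999, -0.051, -0.004], [-0.051, -0.999, 0.001], [-0.004, -0.001, -1.0]]
force: [-6.0, -1.1, 3.0]
grasp_force: 2.7
position: [0.5032, -0.132, 0.0299]
force: [-7.3, -3.5, 3.3]
grasp_force: 3.7
position: [0.4748, -0.0502, 0.1205]
{'t_cm': [7.91, -0.24, 0.02], 'yaw': np.float64(-92.8), 'z': np.float64(0.1205), 'j6': np.float64(73.4), 't': 61.1, 'F': [-0.5, -0.3, 0.3], 'op': 0.005, 'roll': np.float64(1.57), 't_after_roll': [-0.23, -7.91, -0.01]}
```

```bash
python3 -m jog '[{"tx":0,"ty":0,"tz":0,"roll":-0.143,"jaw":0.4},{"tx":0,"ty":0,"tz":0,"roll":-0.143,"jaw":0.4},{"tx":0,"ty":0,"tz":0,"roll":-0.143,"jaw":0.4},{"tx":0,"ty":0,"tz":0,"roll":-0.143,"jaw":0.4},{"tx":0,"ty":0,"tz":0,"roll":-0.143,"jaw":0.4},{"tx":0,"ty":0,"tz":0,"roll":-0.143,"jaw":0.4},{"tx":0,"ty":0,"tz":0,"roll":-0.143,"jaw":0.4},{"tx":0,"ty":0,"tz":0,"roll":-0.143,"jaw":0.4}]'|egrep 'pos'
python3 -m jog '[{"tx":0,"ty":0,"tz":0,"roll":-0.143,"jaw":0.4},{"tx":0,"ty":0,"tz":0,"roll":-0.143,"jaw":0.4},{"tx":0,"ty":0,"tz":0,"roll":-0.141,"jaw":0.4},{"tx":0.1,"ty":4,"tz":0,"roll":0,"jaw":0.4},{"tx":0,"ty":4,"tz":0,"roll":0,"jaw":0.4},{"tx":0,"ty":0,"tz":3,"roll":0,"jaw":0.4},{"tx":0,"ty":0,"tz":3,"roll":0,"jaw":0.4},{"tx":0,"ty":0,"tz":2,"roll":0,"jaw":0.4}]'|egrep 'pos|open'
python3 -m jog '[{"tx":0,"ty":0,"tz":0.8,"roll":0,"jaw":0.4},{"tx":0,"ty":0,"tz":0,"roll":0,"jaw":0.4},{"tx":0,"ty":0,"tz":0,"roll":0,"jaw":0.4}]'|egrep 'pos|open'
python3 -c "
from h import *
rows(.555,-.096,-2.8,.0305)"
```

```text
position: [0.4746, -0.0524, 0.1199]
position: [0.554, -0.0554, 0.038]
opening: 0.403
position: [0.5543, -0.0549, 0.0323]
opening: 0.402
{'t_cm': [-4.1, 0.29, 0.19], 'yaw': np.float64(-3.0), 'z': np.float64(0.0323), 'j6': np.float64(-14.1), 't': 63.0, 'F': [0.1, -0.2, -0.3], 'op': 0.402, 'roll': np.float64(-0.004), 't_after_roll': [-4.1, 0.27, 0.19]}
```

```bash
python3 -m jog '[{"tx":-1,"ty":0.1,"tz":0.1,"roll":-0.004,"jaw":0.4},{"tx":-1,"ty":0.1,"tz":0.1,"roll":0,"jaw":0.4},{"tx":-1,"ty":0.1,"tz":0,"roll":0,"jaw":0.4},{"tx":-1,"ty":0,"tz":0,"roll":0,"jaw":0.4},{"tx":0,"ty":0,"tz":0,"roll":0,"jaw":0.4},{"tx":0,"ty":0,"tz":0,"roll":0,"jaw":0.4}]'|egrep 'pos|force'
python3 -m jog '[{"tx":-0.3,"ty":0,"tz":0,"roll":0,"jaw":0.4},{"tx":0,"ty":0,"tz":0,"roll":0,"jaw":0.4}]'|egrep 'pos|force'
python3 -m jog '[{"tx":-0.2,"ty":0,"tz":0,"roll":0,"jaw":0.4},{"tx":0,"ty":0,"tz":0,"roll":0,"jaw":0.4}]'|egrep 'pos|force|rot'
```

```text
position: [0.5544, -0.0945, 0.0302]
force: [0.9, 0.9, 0.2]
grasp_force: 0.0
position: [0.5544, -0.097, 0.0301]
force: [0.7, 0.1, -0.1]
grasp_force: 0.0
position: [0.5541, -0.0985, 0.0301]
tcp_rot: [[0.048, 0.999, -0.001], [0.999, -0.048, 0.001], [0.001, -0.001, -1.0]]
force: [0.3, 1.8, -0.0]
grasp_force: 0.8
```

```bash
python3 -m jog '[{"tx":-0.2,"ty":0,"tz":0,"roll":0,"jaw":0.4},{"tx":0,"ty":0,"tz":0,"roll":0,"jaw":0.4}]'|egrep 'pos|force|rot'
python3 -m jog '[{"tx":0.4,"ty":0,"tz":0,"roll":0,"jaw":0.4},{"tx":-0.3,"ty":0,"tz":0,"roll":0,"jaw":0.4},{"tx":0,"ty":0,"tz":0,"roll":0,"jaw":0.4}]'|egrep 'pos|force'
python3 -m jog '[{"tx":0.5,"ty":0,"tz":0,"roll":0,"jaw":0.4},{"tx":1.5,"ty":0,"tz":0,"roll":0,"jaw":0.4},{"tx":0,"ty":0,"tz":-4,"roll":0,"jaw":0},{"tx":0,"ty":0,"tz":-4,"roll":0,"jaw":0},{"tx":0,"ty":4,"tz":-1,"roll":0,"jaw":0},{"tx":0,"ty":4,"tz":0,"roll":0,"jaw":0},{"tx":0,"ty":4,"tz":0,"roll":0,"jaw":0},{"tx":0,"ty":0,"tz":0,"roll":0,"jaw":0}]'|egrep 'pos|force'
python3 - <<'E'
from h import *
rows(.6898,-.1142,None,.1)
c=cam("scene"); v=[cv2.resize(c["img"][180:240,175:241,::-1],None,fx=6,fy=6,interpolation=cv2.INTER_CUBIC)]
c=cam("top"); v.append(cv2.resize(c["img"][172:232,275:341,::-1],None,fx=6,fy=6,interpolation=cv2.INTER_CUBIC))
cv2.imwrite("pics/s7.png",np.hstack(v))
E
```

```text
position: [0.5539, -0.0989, 0.03]
tcp_rot: [[0.049, 0.999, -0.001], [0.999, -0.049, 0.003], [0.003, -0.001, -1.0]]
force: [2.1, 7.2, 0.9]
grasp_force: 4.0
position: [0.5542, -0.0989, 0.0301]
force: [1.5, 6.2, 0.1]
grasp_force: 3.3
position: [0.681, -0.0862, 0.1211]
force: [-0.2, 0.5, 0.3]
grasp_force: 0.0
{'t_cm': [-2.75, 0.99, 2.12], 'yaw': np.float64(-2.7), 'z': np.float64(0.1211), 'j6': np.float64(-13.8), 't': 65.3, 'F': [-0.2, 0.5, 0.3], 'op': 0.021}
```

View pics/s7.png

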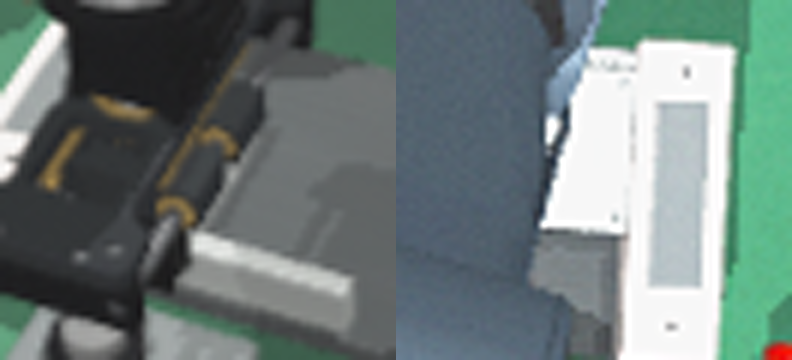

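```bash
python3 -m jog '[{"tx":-1.4,"ty":0.5,"tz":0,"roll":0,"jaw":0},{"tx":-1.35,"ty":0.5,"tz":0,"roll":0,"jaw":0},{"tx":0,"ty":0,"tz":2,"roll":0,"jaw":0},{"tx":0,"ty":0,"tz":0.8,"roll":0,"jaw":0},{"tx":0,"ty":0,"tz":0,"roll":0,"jaw":0},{"tx":0,"ty":0,"tz":0,"roll":0,"jaw":0}]'|egrep 'pos|force'
python3 -m jog '[{"tx":0,"ty":0,"tz":0.3,"roll":0,"jaw":0},{"tx":0,"ty":0,"tz":0.3,"roll":0,"jaw":0},{"tx":0,"ty":0,"tz":0,"roll":0,"jaw":0}]'|egrep 'pos|force'
python3 -m jog '[{"tx":0,"ty":0,"tz":0.3,"roll":0,"jaw":0},{"tx":0,"ty":0,"tz":0,"roll":0,"jaw":0}]'|egrep 'pos|force'
python3 -m jog '[{"tx":0,"ty":0,"tz":0.2,"roll":0,"jaw":0},{"tx":0,"ty":0,"tz":0,"roll":0,"jaw":0}]'|egrep 'pos|force'
python3 -m jog '[{"tx":0,"ty":0,"tz":0.2,"roll":0,"jaw":0},{"tx":0,"ty":0,"tz":0,"roll":0,"jaw":0}]'|egrep 'pos|force'
```

```text
position: [0.6834, -0.1142, 0.0921]
force: [-0.2, 0.8, -0.5]
grasp_force: 0.0
position: [0.684, -0.1137, 0.0863]
force: [0.4, -0.4, 1.7]
grasp_force: 0.7
position: [0.6842, -0.1138, 0.0835]
force: [-0.5, -0.6, 3.1]
grasp_force: 1.5
position: [0.6841, -0.1138, 0.0815]
force: [-0.3, 0.7, 5.3]
grasp_force: 2.1
position: [0.6841, -0.1138, 0.0804]
force: [-1.3, 1.2, 8.8]
grasp_force: 4.4
```

```bash
python3 -m jog '[{"tx":0,"ty":0,"tz":-0.4,"roll":0,"jaw":0},{"tx":0,"ty":0.5,"tz":0,"roll":0,"jaw":0},{"tx":0,"ty":0,"tz":0.2,"roll":0,"jaw":0},{"tx":0,"ty":0,"tz":0,"roll":0,"jaw":0}]'|egrep 'pos|force'
python3 -m jog '[{"tx":0,"ty":0,"tz":0.2,"roll":0,"jaw":0},{"tx":0,"ty":0,"tz":0,"roll":0,"jaw":0}]'|egrep 'pos|force'
python3 -m jog '[{"tx":0,"ty":0,"tz":0.2,"roll":0,"jaw":0},{"tx":0,"ty":0,"tz":0,"roll":0,"jaw":0}]'|egrep 'pos|force'
```

```text
position: [0.689, -0.1141, 0.0807]
force: [0.1, 0.4, 5.1]
grasp_force: 2.3
position: [0.6891, -0.1141, 0.0804]
force: [-2.7, 0.4, 10.4]
grasp_force: 5.1
position: [0.6891, -0.1141, 0.0802]
force: [-5.0, 0.9, 17.8]
grasp_force: 9.0
```

```bash
python3 -m jog '[{"tx":0,"ty":0,"tz":-0.8,"roll":0,"jaw":0},{"tx":0,"ty":0,"tz":-3,"roll":0,"jaw":0},{"tx":0,"ty":0,"tz":-4,"roll":0,"jaw":0},{"tx":4,"ty":0,"tz":-1,"roll":0,"jaw":0},{"tx":4,"ty":0,"tz":0,"roll":0,"jaw":0},{"tx":4,"ty":0,"tz":0,"roll":0,"jaw":0},{"tx":4,"ty":0,"tz":0,"roll":0,"jaw":0},{"tx":4,"ty":0,"tz":0,"roll":0,"jaw":0}]'|egrep 'pos|force'
python3 -m jog '[{"tx":4,"ty":0,"tz":0,"roll":0,"jaw":0},{"tx":0,"ty":0,"tz":0,"roll":0,"jaw":0},{"tx":0,"ty":0,"tz":0,"roll":0,"jaw":0}]'|egrep 'pos|force'
python3 - <<'E'
from h import *
c=cam("scene"); v=[cv2.resize(c["img"][170:270,165:231,::-1],None,fx=6,fy=6,interpolation=cv2.INTER_CUBIC)]
c=cam("top"); v.append(cv2.resize(c["img"][140:240,265:331,::-1],None,fx=6,fy=6,interpolation=cv2.INTER_CUBIC))
cv2.imwrite("pics/s8.png",np.hstack(v))
print(landmark_of("top","tape")[:2],landmark_of("top","driver")[:2])
E
```

```text
position: [0.6978, 0.0872, 0.1638]
force: [0.2, -0.6, 0.3]
grasp_force: 0.0
position: [0.6996, 0.1268, 0.1638]
force: [0.5, 0.7, 0.7]
grasp_force: 0.0
[{'point': [177.8, 235.3], 'p': 0.62}] []
```

View pics/s8.png

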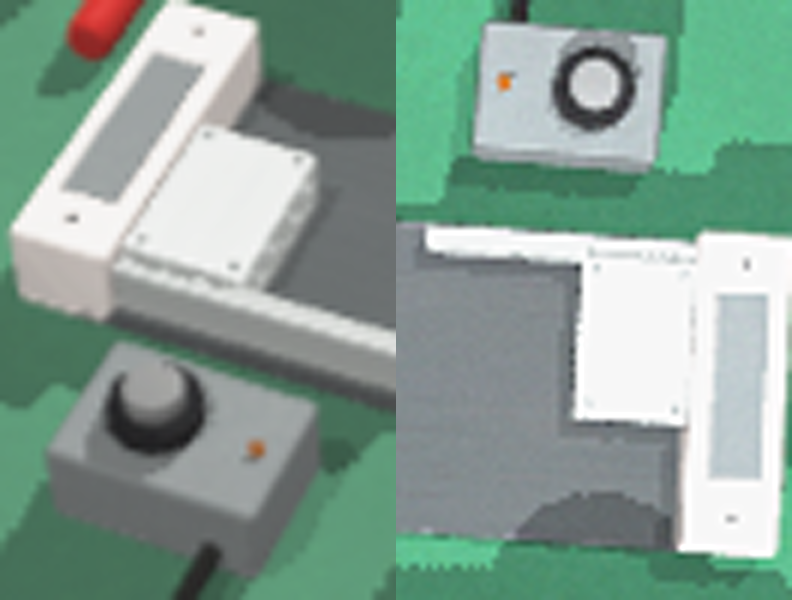

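The last picture shows the stack square in the corner at crop (630,330), the button up again, and the tape and screwdriver where they were.

```bash
python3 -c "from rig import *;print(hand_in())"
```

```text
the job is handed in; nothing more can be done
None
```

I pressed the duster nozzle fully down, stacked all five plates and tapped them against both stops, pressed the start button fully down, and handed the job in. The last pictures show the stack square in the corner and the tape and screwdriver in place; the driver module was hidden by the arm in that final look, but nothing had been moved near it.

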